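# Pull the spent drying tubes from the bench gas manifold and purge it

### The arm

A 6-joint arm with a two-finger parallel gripper is mounted at the origin on the work surface. World frame = base frame: x ahead of the robot, y to its left, z up, the work surface at z = 0. Lengths are in m, angles in rad, forces in N, time in s.
With the tool pointing down it reaches from about 0.15 to 0.775 m from the base axis. Payload 6.1 kg.
Tool frame: the origin (TCP) lies midway between the tips of the shut fingers; the grasp point (between the pads) lies 19 mm behind it; z points along the fingers, x is the direction in which the jaws open and shut, and the axes are right-handed (so a half turn about z gives the same grasp; the last joint's range is limited). The gripper opens to 85 mm and grips with 20 to 120 N. Pads are 22 mm wide; open, the fingers measure 114 mm over their backs; the gripper's body (76 mm by 85 mm) begins 54 mm behind the grasp point. The pads swing forward as they close: fully open they stand 13 mm farther back than shut.
Start: joints at [-1.153, 0.126, -0.04, 1.405, 0, 1.571], TCP at [0.213, -0.48, 0.231] pointing down, gripper open.
Joint ranges: [-2.72, 2.72], [-0.95, 1.95], [-1.27, 1.35], [-1.78, 2.02], [-1.46, 1.47], [-3.14, 3.14]. Speed limits (rad/s): [2.39, 2.39, 3.01, 3.14, 3.14, 3.14].

### API

Orientations are given as [roll, pitch, yaw] about the fixed x, y, z axes, in that order (R = Rz(yaw) Ry(pitch) Rx(roll)).
In Python, from workcell import telemetry, viewer, finish_job gives the robot as it stands.
- The arm moves only by the tool apply_moves, never from a script. Its argument "increments" is a list of rows, each an object of numbers: "tx", "ty", "tz": the shift along the world's x, y, z in m; "wx", "wy", "wz": the turn, a rotation vector about the world's x, y, z in rad. In form: [{"tx": .., "ty": .., "tz": .., "wx": .., "wy": .., "wz": ..}, ...]. A call has exactly 10 rows; each row shifts and turns the pose as measured when the row begins; what a row does not reach is not made up. A row lasts 1/8 s, in which the tool goes at most 62.5 mm and 10.7 degrees, less where a joint would pass 70% of its speed; a pose out of reach is approached as far as the arm can. A call is refused whole if a number of a shift passes 0.0625 or a number of a turn 0.188, either way. A call with a gripper value outside its range is refused whole. "fingers" is the opening, from -1 (shut) to 1 (fully open), set as the call begins (left out, the last holds). The fingers move at their own pace and stop on an object; "grip_force" is the grip in N (left out, the last holds). Time passes only in rows, so rows that do not move let the fingers close, or fill a call up. It gives the time, the measured TCP pose, the force and the opening at its end, in the units of the state.
- telemetry.get_obs(): the state, without advancing time (a new reading comes with each control period).
- viewer.get_image(name): name is "scene" or "top" or "wrist"; returns the picture (420x560x3 uint8, red, green, blue); there is no depth.
- viewer.camera_info(name): a dict with "fx", "fy", "cx", "cy" (pixels), "extrinsics" (4x4, takes a point from camera to world coordinates); the wrist camera has in their place "mount" (4x4, takes a point from camera to tool coordinates, whose origin is the TCP and whose axes are the tool frame's). Camera axes: x right, y down, z forward; pixel columns grow to the right and rows downward; lengths in m; the calibration is good to about 2 mm. The wrist camera is an equidistant fisheye: a pixel r from the principal point sees the ray r / f radians off the axis. A picture is of the moment at which its call begins: read the wrist's pose just before it. camera_info takes no time and is no camera call.
- finish_job(): hands the job in, once; it reports no verdict.
The state is a dict: "time": time; "q": joint angles; "joint_velocities": joint speeds; "joint_efforts": joint torques, N m; "ee_pos": TCP position; "orientation": TCP orientation; "wrist_force": force on the tool from outside, world axes, zero at the start; "ft_torque": the same for the moment, N m; "opening": finger opening in m.
Only numpy, scipy, OpenCV 4.12 (cv2) and the standard library are available. Lean on these libraries where they do the work, as an engineer would, in place of code of your own. Each camera call takes 0.05 s, during which the arm holds its last target.

### The job

The drying tubes standing in the bench gas manifold are spent. With all of them still in place turn the lever valve fully shut, then release every tube by pressing its collet ring down and drawing the tube straight up before the ring has come back (never wrench a tube that is still locked), and put them all in the grey discard tray while the valve stays shut. When the last one is in the tray, open the valve half way (45 degrees) to blow the empty ports through; leave the other things on the bench where they are.

Things in the scene. Friction and masses are not known exactly. Their poses are not given: they have to be found in the camera images.
- manifold: the gas manifold: a fixed aluminium block 56 (its x) x 390 (its y) x 50 mm high, origin at the centre of its underside, z up. In a row along its y, four push-fit ports at y = -155, -80, -5 and +70 mm and a lever valve at y = +155 mm. Some ports hold a tube, the others are empty.
- valve (a joint): the valve lever's angle, rad, stiff (stays where left, about 0.12 N m to turn). 0 = fully shut, against its stop: the lever points along the manifold's -x, at right angles to the block. It grows clockwise seen from above; pi/2 = fully open: the lever points along the manifold's +y, away from the ports; pi/4 = half open.
- valve_axis (a point): on the valve's vertical turning axis, 74 mm above the table, at mid-height of the lever. The lever is a flat upright blade, 10 mm thick and 22 mm high (63 to 85 mm above the table), running from the axis out to 72 mm from it; grip it 40 to 60 mm out. It swings clear above the block (top at 50 mm).
- tray: the discard tray: loose open grey tray, 170 (its x) x 130 (its y) x 50 mm high, wall and floor 4 mm, 0.6 kg, origin at the centre of its underside, z up. To the robot's left or right.
- tube1: spent drying tube (None if port 1 starts empty): rigid white tube 16 mm across, 88 mm long, 40 g, square grey cap 18 x 18 x 8 mm on top, grooved metal foot. Origin at mid-length, z along it to the cap. Seated, it stands with its foot 20 mm above the table, 50 mm showing above the ring; locked, it lifts 2 mm only (over 80 N on it is damage). Once released, 38 mm straight up frees it.
- port1 (a point): centre of port 1: on the port's axis, level with the top face of its collet ring when the ring is up (58 mm above the table); fixed to the manifold.
- ring1 (a joint): how far port 1's collet ring is pressed down, m: 0 up, 0.006 fully down. A black ring 44 mm across with a 19 mm hole round the tube; pressing is damped (about 6 N at 5 mm/s, 11 N at 10 mm/s), so press slowly with the fingertips on either side of the tube. The tube is free while the ring is more than 3.5 mm down. Let go, the ring creeps back: it is still 3.5 mm down some 3.5 s after a full press, and a tube not drawn by then is locked again.
- tube2: spent drying tube (None if port 2 starts empty): rigid white tube 16 mm across, 88 mm long, 40 g, square grey cap 18 x 18 x 8 mm on top, grooved metal foot. Origin at mid-length, z along it to the cap. Seated, it stands with its foot 20 mm above the table, 50 mm showing above the ring; locked, it lifts 2 mm only (over 80 N on it is damage). Once released, 38 mm straight up frees it.
- port2 (a point): centre of port 2: on the port's axis, level with the top face of its collet ring when the ring is up (58 mm above the table); fixed to the manifold.
- ring2 (a joint): how far port 2's collet ring is pressed down, m: 0 up, 0.006 fully down. A black ring 44 mm across with a 19 mm hole round the tube; pressing is damped (about 6 N at 5 mm/s, 11 N at 10 mm/s), so press slowly with the fingertips on either side of the tube. The tube is free while the ring is more than 3.5 mm down. Let go, the ring creeps back: it is still 3.5 mm down some 3.5 s after a full press, and a tube not drawn by then is locked again.
- tube3: spent drying tube (None if port 3 starts empty): rigid white tube 16 mm across, 88 mm long, 40 g, square grey cap 18 x 18 x 8 mm on top, grooved metal foot. Origin at mid-length, z along it to the cap. Seated, it stands with its foot 20 mm above the table, 50 mm showing above the ring; locked, it lifts 2 mm only (over 80 N on it is damage). Once released, 38 mm straight up frees it.
- port3 (a point): centre of port 3: on the port's axis, level with the top face of its collet ring when the ring is up (58 mm above the table); fixed to the manifold.
- ring3 (a joint): how far port 3's collet ring is pressed down, m: 0 up, 0.006 fully down. A black ring 44 mm across with a 19 mm hole round the tube; pressing is damped (about 6 N at 5 mm/s, 11 N at 10 mm/s), so press slowly with the fingertips on either side of the tube. The tube is free while the ring is more than 3.5 mm down. Let go, the ring creeps back: it is still 3.5 mm down some 3.5 s after a full press, and a tube not drawn by then is locked again.
- tube4: spent drying tube (None if port 4 starts empty): rigid white tube 16 mm across, 88 mm long, 40 g, square grey cap 18 x 18 x 8 mm on top, grooved metal foot. Origin at mid-length, z along it to the cap. Seated, it stands with its foot 20 mm above the table, 50 mm showing above the ring; locked, it lifts 2 mm only (over 80 N on it is damage). Once released, 38 mm straight up frees it.
- port4 (a point): centre of port 4: on the port's axis, level with the top face of its collet ring when the ring is up (58 mm above the table); fixed to the manifold.
- ring4 (a joint): how far port 4's collet ring is pressed down, m: 0 up, 0.006 fully down. A black ring 44 mm across with a 19 mm hole round the tube; pressing is damped (about 6 N at 5 mm/s, 11 N at 10 mm/s), so press slowly with the fingertips on either side of the tube. The tube is free while the ring is more than 3.5 mm down. Let go, the ring creeps back: it is still 3.5 mm down some 3.5 s after a full press, and a tube not drawn by then is locked again.
- tipbox: bystander: pipette-tip box with a blue lid, 120 x 85 x 68 mm, loose, origin at the centre of its underside; leave it alone
- dish_a: bystander: glass dish 90 mm across, 14 mm high, loose, origin at the centre of its underside; leave it alone
- dish_b: bystander: glass dish 56 mm across, 14 mm high, loose, origin at the centre of its underside; leave it alone
- amber: bystander: amber bottle 60 mm across, 150 mm high, loose, origin at the centre of its underside; leave it alone
- jar: bystander: clear jar 64 mm across, 80 mm high, loose, origin at the centre of its underside; leave it alone
- tape: bystander: tape roll 84 mm across, 22 mm high, loose, origin at the centre of its underside; leave it alone
Things that resemble listed ones, but are neither listed nor needed, are in the scene too. Leave any blue or turquoise look-alike of the tube1 alone.

How it is judged:
By the outcome, as a careful person would: the job done as asked, in the order asked, and still so for the second after the job is handed in, with the robot touching nothing.
Of tube1, tube2, tube3, tube4 only 3 to 4 are there at a start; the rules pass over those that are not, and their reading is None.
At some moment in a run one of tray may be knocked a few centimetres aside while the robot is not near it.
Once in a run the grip may slacken for a moment while it holds something.
It also fails if it takes over 210 s, if anything falls off the work surface, if the arm or the gripper's body presses on something with over 40 N, if the wrist force passes 120 N, or if a joint passes its speed limit or range.

## Working session

There is one attempt and no reset: what is moved stays moved. The work goes in short steps, Python scripts to look and compute and a tool call to move; the robot and the scene stay as the last step left them, time stands still between calls to the robot, and variables do not carry over. Pictures are saved under pics/ and viewed, and the job is handed in when it is done.

Besides the shell and the picture viewer there is one more tool, called after "Call:" by a JSON object that holds its "fn" and its "kwargs". apply_moves: Moves the arm, as the interface text tells. Its arguments: {"type":"object","properties":{"increments":{"type":"array"},"fingers":{"type":"number"},"grip_force":{"type":"number"}},"required":["increments"]}

```bash
mkdir -p pics; ls
cat > h.py <<'E'
import cv2,numpy as np
from workcell import telemetry, viewer, finish_job
from scipy.spatial.transform import Rotation as R
def snap(name,fn):
    im=viewer.get_image(name); cv2.imwrite('pics/'+fn,cv2.cvtColor(im,cv2.COLOR_RGB2BGR)); return im
def pix2w(name,u,v,z):
    c=viewer.camera_info(name);T=np.array(c['extrinsics'])
    d=T[:3,:3]@np.array([(u-c['cx'])/c['fx'],(v-c['cy'])/c['fy'],1]);o=T[:3,3]
    return o+d*(z-o[2])/d[2]
def w2pix(name,p):
    c=viewer.camera_info(name);T=np.linalg.inv(np.array(c['extrinsics']))
    q=T[:3,:3]@np.array(p)+T[:3,3]
    return c['fx']*q[0]/q[2]+c['cx'],c['fy']*q[1]/q[2]+c['cy']
def wristpose():
    o=telemetry.get_obs();T=np.eye(4);T[:3,:3]=R.from_euler('xyz',o['orientation']).as_matrix();T[:3,3]=o['ee_pos'];return T
def wpix2w(u,v,z,T=None):
    c=viewer.camera_info('wrist');T=(wristpose() if T is None else T)@np.array(c['mount'])
    x=u-c['cx'];y=v-c['cy'];a=np.hypot(x/c['fx'],y/c['fy']);ph=np.arctan2(y/c['fy'],x/c['fx'])
    d=T[:3,:3]@np.array([np.sin(a)*np.cos(ph),np.sin(a)*np.sin(ph),np.cos(a)]);o=T[:3,3]
    return o+d*(z-o[2])/d[2]
def st():
    o=telemetry.get_obs();print({k:np.round(o[k],4).tolist() for k in o})
E
python3 - <<'E'
from h import *
st()
for n in ['scene','top','wrist']: snap(n,n+'1.png')
for n in ['top','scene','wrist']: 
  c=viewer.camera_info(n); print(n,{k:np.round(c[k],4).tolist() if not isinstance(c[k],str) else c[k] for k in c})
E
```

```text
pics
{'time': 0.0, 'q': [-1.153, 0.1264, -0.0406, 1.4054, -0.0, 1.5708], 'joint_velocities': [-0.0023, -0.0008, 0.0001, 0.0011, -0.001, -0.0006], 'joint_efforts': [0.0015, -43.5915, 35.2924, 0.0172, -0.0, -0.0], 'ee_pos': [0.2129, -0.4795, 0.2305], 'orientation': [3.1416, 0.0016, -1.153], 'wrist_force': [-0.6959, 0.5924, 0.0181], 'ft_torque': [0.0374, -0.0629, 0.0243], 'opening': 0.0855}
top {'fx': 510.369, 'fy': 510.369, 'cx': 274.7396, 'cy': 206.4384, 'extrinsics': [[-0.019, -0.991, 0.1325, 0.4254], [-0.9998, 0.0174, -0.0138, 0.0144], [0.0113, -0.1327, -0.9911, 1.3242], [0.0, 0.0, 0.0, 1.0]]}
scene {'fx': 446.5576, 'fy': 446.5576, 'cx': 275.1684, 'cy': 207.0831, 'extrinsics': [[-0.7577, 0.3275, -0.5645, 1.1566], [0.6522, 0.411, -0.6369, 0.6479], [0.0235, -0.8508, -0.525, 0.6253], [0.0, 0.0, 0.0, 1.0]]}
wrist {'fx': 325.1923, 'fy': 325.1923, 'cx': 280.077, 'cy': 211.8356, 'mount': [[1.0, -0.0001, -0.0005, 0.0001], [0.0003, 0.9638, 0.2665, -0.0685], [0.0004, -0.2665, 0.9638, -0.1428], [0.0, 0.0, 0.0, 1.0]]}
```

View pics/top1.png

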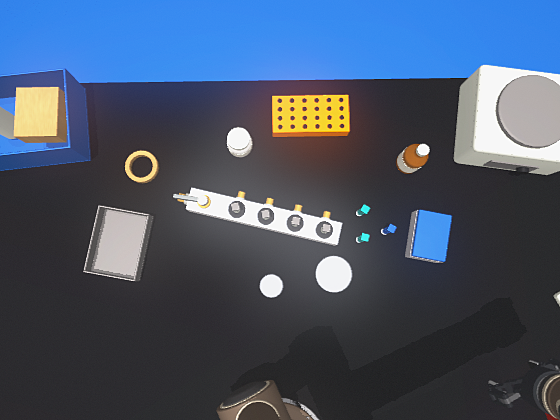

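View pics/scene1.png

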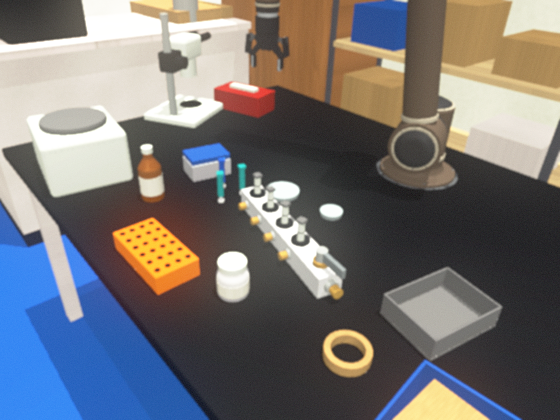

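View pics/wrist1.png

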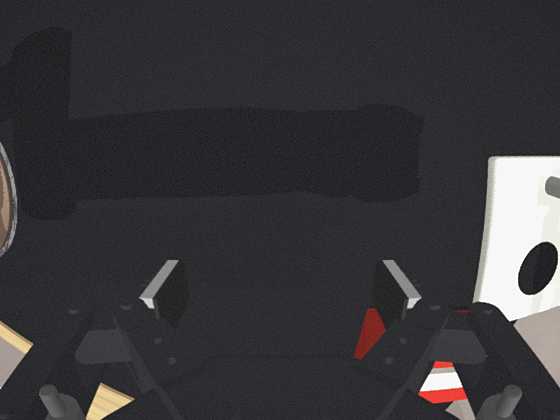

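Run:
```python
import cv2
im=cv2.imread('pics/top1.png'); cv2.imwrite('pics/topc1.png',cv2.resize(im[180:255,165:350],None,fx=4.3,fy=4.3,interpolation=cv2.INTER_CUBIC))
cv2.imwrite('pics/topc2.png',cv2.resize(im[195:290,75:165],None,fx=5,fy=5,interpolation=cv2.INTER_CUBIC))
im=cv2.imread('pics/scene1.png'); cv2.imwrite('pics/scc1.png',cv2.resize(im[160:300,200:350],None,fx=4,fy=4,interpolation=cv2.INTER_CUBIC))
```

```text
(no output)
```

View pics/topc1.png

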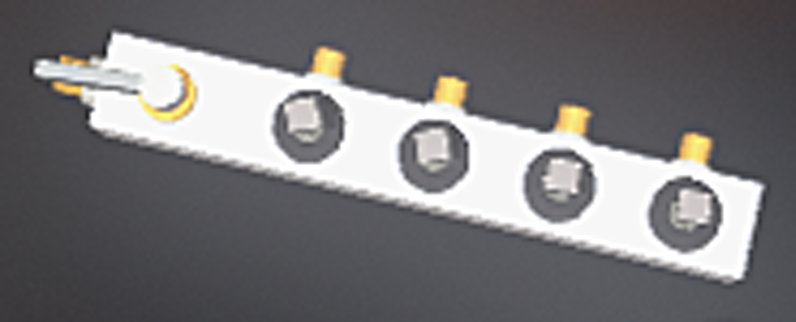

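View pics/topc2.png

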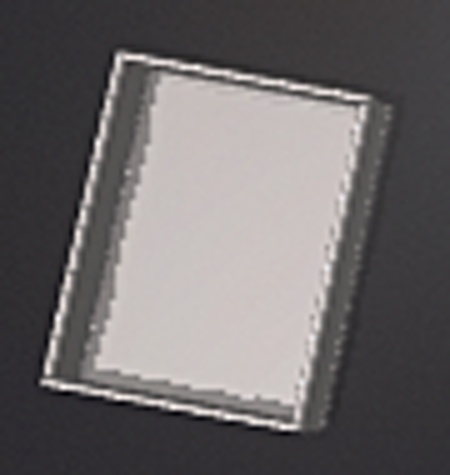

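View pics/scc1.png

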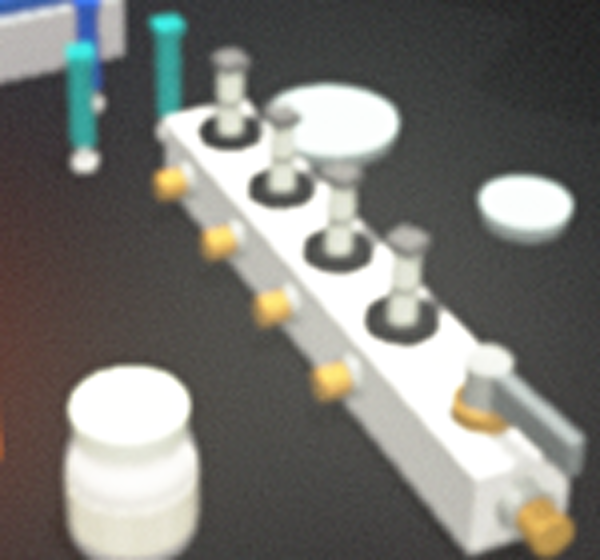

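Run:
```python
from h import *
Y=np.array([-.155,-.08,-.005,.07])
P=[pix2w('top',u,v,.058) for u,v in [(324.3,229.8),(295,223.3),(265.9,216),(236.6,209.5)]]
for p in P: print(p.round(4))
# fit 2D rigid
A=np.array(P)[:,:2]; d=np.polyfit(Y,A,1); print(d, np.linalg.norm(d[0])); yh=d[0]/np.linalg.norm(d[0]);
ang=np.arctan2(-yh[0],yh[1]); m=A.mean(0)-yh*Y.mean(); print('yaw',ang,'origin',m,'valve',m+yh*.155)
print('valve top',pix2w('top',203.4,200.5,.09),'tip',pix2w('top',174.8,196,.085))
v=m+yh*.155
for z in [.085]:
  print(w2pix('top',[*v,z]),w2pix('scene',[*v,z]))
for u,vv in [(99,205.8),(149,214.5),(135,280.5),(84,271)]: print('tray',pix2w('top',u,vv,.05).round(3))
for i in range(4): print(w2pix('top',[*(m+yh*Y[i]),.108]), w2pix('scene',[*(m+yh*Y[i]),.108]),w2pix('scene',[*(m+yh*Y[i]),.058]))
```

```text
[ 0.5338 -0.1255  0.058 ]
[ 0.5514 -0.0529  0.058 ]
[0.571  0.0193 0.058 ]
[0.5886 0.0923 0.058 ]
[[0.2453639  0.96735915]
 [0.57163465 0.02440188]] 0.9979915646036376
yaw -0.24840443937680876 origin [0.57165564 0.02448461] valve [0.60976358 0.17472703]
valve top [0.60806499 0.17100716 0.09      ] tip [0.6211679  0.24161792 0.085     ]
(np.float64(202.1383202541034), np.float64(200.13445194313758)) (np.float64(321.655010494948), np.float64(250.13131684929505))
tray [0.605 0.438 0.05 ]
tray [0.581 0.312 0.05 ]
tray [0.418 0.344 0.05 ]
tray [0.443 0.47  0.05 ]
(np.float64(326.6530087456621), np.float64(228.08832697363735)) (np.float64(257.29934868696404), np.float64(174.31859496697487)) (np.float64(257.25105963756573), np.float64(191.7011997060979))
(np.float64(296.1160967087312), np.float64(220.96372410070882)) (np.float64(270.4407499115252), np.float64(187.70667638301398)) (np.float64(270.0721612558079), np.float64(205.67363154649712))
(np.float64(265.6511377044321), np.float64(213.85590867447374)) (np.float64(285.0688179821824), np.float64(202.6093312021435)) (np.float64(284.3066880166615), np.float64(221.18641358882797))
(np.float64(235.25787772149107), np.float64(206.7648214312631)) (np.float64(301.4509548457548), np.float64(219.2989808331347)) (np.float64(300.20200327778645), np.float64(238.50912232952805))
```

Call:
{"fn": "apply_moves", "kwargs": {"increments": [{"tx": 0.02,"ty": 0.055,"tz": 0.005,"wz": 0.1},{"tx": 0.03,"ty": 0.05,"tz": 0.005,"wz": 0.1},{"tx": 0.04,"ty": 0.045,"tz": 0.005,"wz": 0.1},{"tx": 0.04,"ty": 0.045,"tz": 0.0,"wz": 0.1},{"tx": 0.04,"ty": 0.045,"wz": 0.1},{"tx": 0.04,"ty": 0.045,"wz": 0.1},{"tx": 0.04,"ty": 0.045,"wz": 0.1},{"tx": 0.04,"ty": 0.045,"wz": 0.1},{"tx": 0.04,"ty": 0.045,"wz": 0.1},{"tx": 0.04,"ty": 0.045,"wz": 0.07}], "fingers": -0.2}}

```text
invalid input at $.increments[0]: expected keys tx, ty, tz, wx, wy, wz
```

All keys are needed in each row.

Call:
{"fn": "apply_moves", "kwargs": {"increments": [{"tx": 0.02,"ty": 0.055,"tz": 0.005,"wx": 0,"wy": 0,"wz": 0.1},{"tx": 0.03,"ty": 0.05,"tz": 0.005,"wx": 0,"wy": 0,"wz": 0.1},{"tx": 0.04,"ty": 0.045,"tz": 0.005,"wx": 0,"wy": 0,"wz": 0.1},{"tx": 0.04,"ty": 0.045,"tz": 0.005,"wx": 0,"wy": 0,"wz": 0.1},{"tx": 0.04,"ty": 0.045,"tz": 0,"wx": 0,"wy": 0,"wz": 0.1},{"tx": 0.04,"ty": 0.045,"tz": 0,"wx": 0,"wy": 0,"wz": 0.1},{"tx": 0.04,"ty": 0.045,"tz": 0,"wx": 0,"wy": 0,"wz": 0.1},{"tx": 0.04,"ty": 0.045,"tz": 0,"wx": 0,"wy": 0,"wz": 0.1},{"tx": 0.04,"ty": 0.045,"tz": 0,"wx": 0,"wy": 0,"wz": 0.1},{"tx": 0.04,"ty": 0.045,"tz": 0,"wx": 0,"wy": 0,"wz": 0.07}], "fingers": -0.2}}

```text
time: 1.4
ee_pos: [0.589, -0.0009, 0.2487]
orientation: [3.141, 0.002, -0.159]
wrist_force: [-0.3, -1.6, -0.3]
opening: 0.0341
```

Run:
```python
from h import *
T=wristpose();np.save('T1.npy',T);snap('wrist','w2.png');st()
```

```text
{'time': 1.45, 'q': [0.0057, 0.2602, 0.1584, 1.471, 0.0033, 1.7293], 'joint_velocities': [-0.0638, -0.0498, -0.1144, 0.0113, -0.0276, -0.0167], 'joint_efforts': [-3.8532, -64.9069, 32.8574, 4.5928, -1.0905, 0.0103], 'ee_pos': [0.5928, 0.0044, 0.2467], 'orientation': [-3.1386, 0.0026, -0.1528], 'wrist_force': [0.968, 1.8745, -0.1576], 'ft_torque': [0.1598, -0.0606, 0.0369], 'opening': 0.0342}
```

View pics/w2.png

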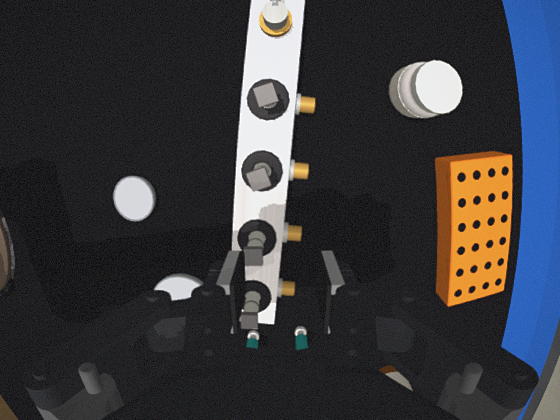

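Run:
```python
from h import *
T=np.load('T1.npy')
for u,v,z in [(268,99,.058),(262,170,.058),(256.5,237,.058),(253,295,.058),(275,15,.09)]: print(wpix2w(u,v,z,T).round(4))
```

```text
[0.5922 0.0936 0.058 ]
[0.5741 0.0223 0.058 ]
[ 0.5555 -0.049   0.058 ]
[ 0.5379 -0.1201  0.058 ]
[0.6123 0.1706 0.09  ]
```

Call:
{"fn": "apply_moves", "kwargs": {"increments": [{"tx": 0.003,"ty": 0.03,"tz": -0.01,"wx": 0,"wy": 0,"wz": 0},{"tx": 0.003,"ty": 0.03,"tz": -0.01,"wx": 0,"wy": 0,"wz": 0},{"tx": 0.003,"ty": 0.03,"tz": -0.01,"wx": 0,"wy": 0,"wz": 0},{"tx": 0.003,"ty": 0.03,"tz": -0.01,"wx": 0,"wy": 0,"wz": 0},{"tx": 0.003,"ty": 0.03,"tz": -0.01,"wx": 0,"wy": 0,"wz": 0},{"tx": 0.003,"ty": 0.03,"tz": -0.01,"wx": 0,"wy": 0,"wz": 0},{"tx": 0.003,"ty": 0.015,"tz": -0.01,"wx": 0,"wy": 0,"wz": 0},{"tx": 0,"ty": 0.005,"tz": 0,"wx": 0,"wy": 0,"wz": 0},{"tx": 0,"ty": 0,"tz": 0,"wx": 0,"wy": 0,"wz": 0},{"tx": 0,"ty": 0,"tz": 0,"wx": 0,"wy": 0,"wz": 0}]}}

```text
time: 2.7
ee_pos: [0.6145, 0.211, 0.1699]
orientation: [3.141, 0.009, -0.151]
wrist_force: [0.1, 1.3, -0.1]
opening: 0.0342
```

Run:
```python
from h import *
T=wristpose();np.save('T2.npy',T);snap('wrist','w3.png');st()
```

```text
{'time': 2.75, 'q': [0.3292, 0.3772, 0.1505, 1.3522, 0.0032, 2.0511], 'joint_velocities': [-0.0011, -0.0011, -0.0026, -0.002, 0.0005, 0.0005], 'joint_efforts': [0.3074, -58.9573, 34.9909, 0.0701, 0.0267, -0.0017], 'ee_pos': [0.6146, 0.211, 0.1701], 'orientation': [3.1407, 0.0087, -0.1512], 'wrist_force': [0.2184, 0.0258, -0.207], 'ft_torque': [0.0248, -0.0333, 0.0581], 'opening': 0.0342}
```

View pics/w3.png

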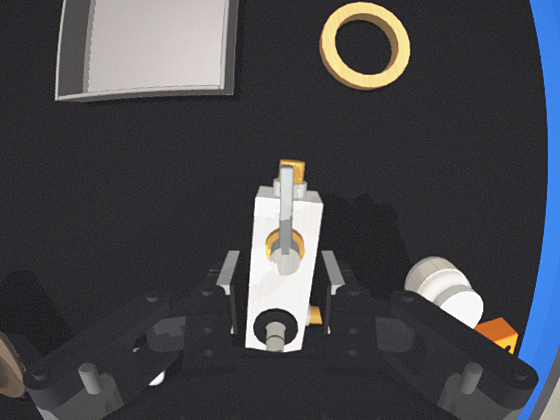

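Run:
```python
from h import *
T=np.load('T2.npy')
a=wpix2w(286,262,.09,T);b=wpix2w(287,167,.085,T);print(a,b,np.degrees(np.arctan2(*(b-a)[1::-1])),np.linalg.norm((b-a)[:2]))
print(wpix2w(276,328,.058,T))
# tip of manifold end edge
p,q=wpix2w(256,189,.05,T),wpix2w(322,193,.05,T);print(p,q,np.linalg.norm(p-q),(p+q)/2)
d=(q-p)[:2];print('yaw',np.arctan2(d[1],d[0]))
# pads center x in picture
print(wpix2w(280,270,.0,T))
```

```text
[0.61409482 0.17801674 0.09      ] [0.62507828 0.24745848 0.085     ] 81.0120940677243 0.07030499577770469
[0.59291489 0.09619984 0.058     ]
[0.59681563 0.22855644 0.05      ] [0.65034245 0.21715406 0.05      ] 0.05472782538976774 [0.62357904 0.22285525 0.05      ]
yaw -0.209884709440486
[ 6.01214548e-01  1.29349819e-01 -5.55111512e-17]
```

Call:
{"fn": "apply_moves", "kwargs": {"increments": [{"tx": 0.003,"ty": 0.007,"tz": -0.015,"wx": 0,"wy": 0,"wz": 0},{"tx": 0.002,"ty": 0.007,"tz": -0.02,"wx": 0,"wy": 0,"wz": 0},{"tx": 0,"ty": 0,"tz": -0.02,"wx": 0,"wy": 0,"wz": 0},{"tx": 0,"ty": 0,"tz": -0.02,"wx": 0,"wy": 0,"wz": 0},{"tx": 0,"ty": 0,"tz": -0.015,"wx": 0,"wy": 0,"wz": 0},{"tx": 0,"ty": 0,"tz": -0.01,"wx": 0,"wy": 0,"wz": 0},{"tx": 0,"ty": 0,"tz": -0.004,"wx": 0,"wy": 0,"wz": 0},{"tx": 0,"ty": 0,"tz": 0,"wx": 0,"wy": 0,"wz": 0},{"tx": 0,"ty": 0,"tz": 0,"wx": 0,"wy": 0,"wz": 0},{"tx": 0,"ty": 0,"tz": 0,"wx": 0,"wy": 0,"wz": 0}]}}

```text
time: 4.0
ee_pos: [0.6213, 0.2246, 0.0616]
orientation: [-3.141, 0.005, -0.154]
wrist_force: [0.7, 0.3, -0.6]
opening: 0.0339
```

Run:
```python
from h import *
T=wristpose();np.save('T3.npy',T);snap('wrist','w4.png');st()
```

```text
{'time': 4.05, 'q': [0.3454, 0.4284, -0.0148, 1.1317, 0.0035, 2.0705], 'joint_velocities': [-0.0007, 0.0008, -0.0045, 0.0005, -0.0007, -0.0003], 'joint_efforts': [-0.0015, -60.8812, 33.6651, 0.0812, 0.0114, 0.0001], 'ee_pos': [0.6213, 0.2247, 0.0616], 'orientation': [-3.1405, 0.0053, -0.1544], 'wrist_force': [-0.1717, -0.9101, 0.2276], 'ft_torque': [-0.0015, -0.0228, -0.0063], 'opening': 0.0342}
```

View pics/w4.png

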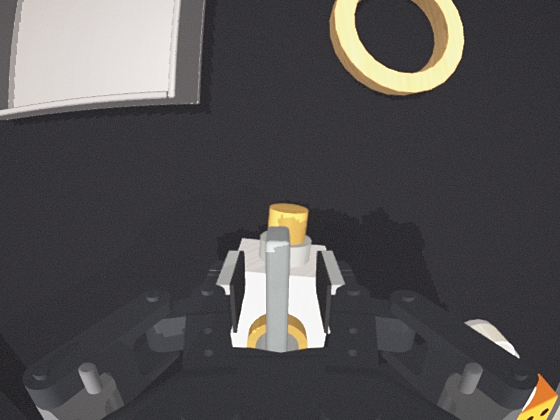

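Call:
{"fn": "apply_moves", "kwargs": {"increments": [{"tx": 0,"ty": 0,"tz": 0,"wx": 0,"wy": 0,"wz": 0},{"tx": 0,"ty": 0,"tz": 0,"wx": 0,"wy": 0,"wz": 0},{"tx": 0,"ty": 0,"tz": 0,"wx": 0,"wy": 0,"wz": 0},{"tx": 0,"ty": 0,"tz": 0,"wx": 0,"wy": 0,"wz": 0},{"tx": 0,"ty": 0,"tz": 0,"wx": 0,"wy": 0,"wz": 0},{"tx": 0,"ty": 0,"tz": 0,"wx": 0,"wy": 0,"wz": 0},{"tx": 0,"ty": 0,"tz": 0,"wx": 0,"wy": 0,"wz": 0},{"tx": 0,"ty": 0,"tz": 0,"wx": 0,"wy": 0,"wz": 0},{"tx": 0,"ty": 0,"tz": 0,"wx": 0,"wy": 0,"wz": 0},{"tx": 0,"ty": 0,"tz": 0,"wx": 0,"wy": 0,"wz": 0}], "fingers": -1, "grip_force": 30}}

```text
time: 5.3
ee_pos: [0.6202, 0.2251, 0.0621]
orientation: [-3.14, 0.007, -0.155]
wrist_force: [-1.8, 0.7, 0.3]
opening: 0.0096
```

Run:
```python
from h import *
T=wristpose();np.save('T3.npy',T);snap('wrist','w5.png');st()
print(wpix2w(279,232,.085,T))
im=cv2.imread('pics/w5.png');cv2.imwrite('pics/w5c.png',cv2.resize(im[190:360,190:370],None,fx=3.3,fy=3.3,interpolation=cv2.INTER_CUBIC))
```

```text
{'time': 5.35, 'q': [0.3459, 0.4275, -0.0151, 1.1336, 0.005, 2.0715], 'joint_velocities': [0.0004, -0.0005, 0.0003, 0.0004, 0.0012, -0.0002], 'joint_efforts': [-0.7013, -60.597, 34.5593, -0.7081, -0.3298, -0.2072], 'ee_pos': [0.6202, 0.2251, 0.0621], 'orientation': [-3.1398, 0.0071, -0.1548], 'wrist_force': [-2.6696, -0.1408, 1.1291], 'ft_torque': [0.0855, 0.3114, -0.214], 'opening': 0.0095}
[0.6249947 0.2511642 0.085    ]
```

View pics/w5c.png

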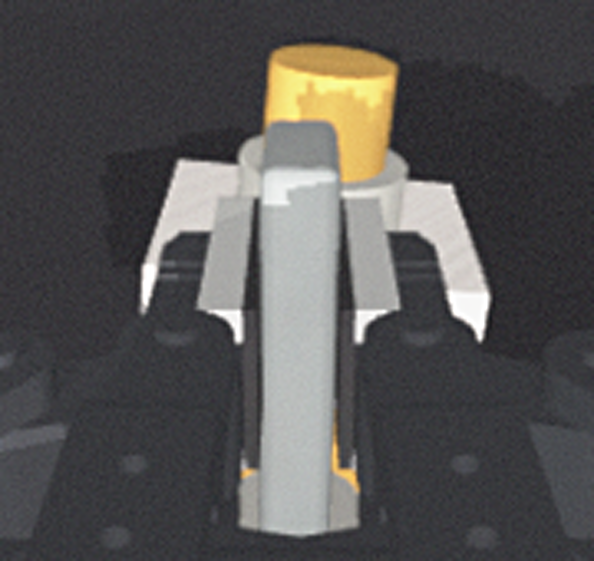

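Run:
```python
import numpy as np
t=np.radians(81.1)+.13*np.arange(11);p=.0515*np.c_[np.cos(t),np.sin(t)];print(np.diff(p,axis=0).round(4))
```

```text
[[-0.0067  0.0006]
 [-0.0067 -0.0003]
 [-0.0066 -0.0011]
 [-0.0064 -0.002 ]
 [-0.0061 -0.0028]
 [-0.0057 -0.0036]
 [-0.0052 -0.0043]
 [-0.0046 -0.0049]
 [-0.0039 -0.0054]
 [-0.0032 -0.0059]]
```

Call:
{"fn": "apply_moves", "kwargs": {"increments": [{"tx": -0.0067,"ty": 0.0006,"tz": 0,"wx": 0,"wy": 0,"wz": 0.13},{"tx": -0.0067,"ty": -0.0003,"tz": 0,"wx": 0,"wy": 0,"wz": 0.13},{"tx": -0.0066,"ty": -0.0011,"tz": 0,"wx": 0,"wy": 0,"wz": 0.13},{"tx": -0.0064,"ty": -0.002,"tz": 0,"wx": 0,"wy": 0,"wz": 0.13},{"tx": -0.0061,"ty": -0.0028,"tz": 0,"wx": 0,"wy": 0,"wz": 0.13},{"tx": -0.0057,"ty": -0.0036,"tz": 0,"wx": 0,"wy": 0,"wz": 0.13},{"tx": -0.0052,"ty": -0.0043,"tz": 0,"wx": 0,"wy": 0,"wz": 0.13},{"tx": -0.0046,"ty": -0.0049,"tz": 0,"wx": 0,"wy": 0,"wz": 0.13},{"tx": -0.0039,"ty": -0.0054,"tz": 0,"wx": 0,"wy": 0,"wz": 0.13},{"tx": -0.0032,"ty": -0.0059,"tz": 0,"wx": 0,"wy": 0,"wz": 0.13}]}}

```text
time: 6.6
ee_pos: [0.5658, 0.195, 0.0621]
orientation: [3.141, 0.004, 1.188]
wrist_force: [0.4, 0.6, -0.3]
opening: 0.0095
```

Run:
```python
from h import *
T=wristpose();snap('wrist','w6.png');st()
```

```text
{'time': 6.65, 'q': [0.3328, 0.3136, -0.1788, 1.0812, -0.0033, 0.7116], 'joint_velocities': [0.0044, 0.0094, 0.0137, 0.003, 0.0056, 0.225], 'joint_efforts': [0.6337, -53.823, 34.5144, -0.1539, -0.0925, 0.0158], 'ee_pos': [0.5655, 0.1945, 0.0621], 'orientation': [3.1415, 0.0043, 1.192], 'wrist_force': [-1.1442, -1.0657, 0.2521], 'ft_torque': [0.2136, 0.1978, 0.1061], 'opening': 0.0091}
```

View pics/w6.png

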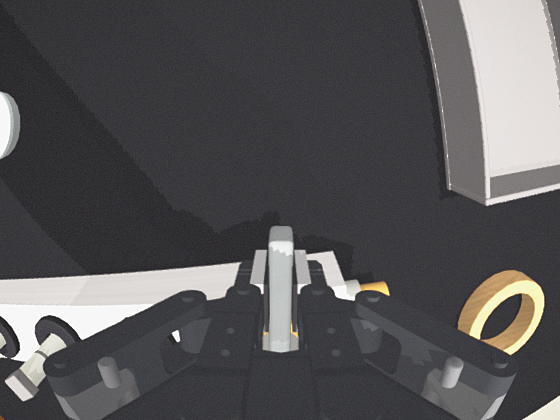

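Call:
{"fn": "apply_moves", "kwargs": {"increments": [{"tx": -0.0008,"ty": -0.0024,"tz": 0,"wx": 0,"wy": 0,"wz": 0.05},{"tx": -0.0007,"ty": -0.0025,"tz": 0,"wx": 0,"wy": 0,"wz": 0.05},{"tx": -0.0006,"ty": -0.0025,"tz": 0,"wx": 0,"wy": 0,"wz": 0.05},{"tx": -0.0005,"ty": -0.0025,"tz": 0,"wx": 0,"wy": 0,"wz": 0.05},{"tx": -0.0005,"ty": -0.0025,"tz": 0,"wx": 0,"wy": 0,"wz": 0.05},{"tx": -0.0005,"ty": -0.002,"tz": 0,"wx": 0,"wy": 0,"wz": 0.03},{"tx": 0,"ty": -0.002,"tz": 0,"wx": 0,"wy": 0,"wz": 0.03},{"tx": 0,"ty": -0.002,"tz": 0,"wx": 0,"wy": 0,"wz": 0.03},{"tx": 0,"ty": -0.002,"tz": 0,"wx": 0,"wy": 0,"wz": 0.03},{"tx": 0,"ty": -0.002,"tz": 0,"wx": 0,"wy": 0,"wz": 0.03}]}}

```text
time: 7.9
ee_pos: [0.5632, 0.1872, 0.0626]
orientation: [-3.136, -0.031, 1.56]
wrist_force: [-3.7, 11.4, -0.6]
opening: 0.0095
```

Run:
```python
from h import *
T=wristpose();snap('wrist','w7.png');snap('top','t7.png');st()
```

```text
{'time': 8.0, 'q': [0.3054, 0.2995, -0.1973, 1.0696, 0.0309, 0.3171], 'joint_velocities': [0.0017, -0.0011, 0.0002, 0.0006, -0.003, 0.0129], 'joint_efforts': [-3.1174, -53.2225, 33.6941, -0.0626, -2.3787, -3.6923], 'ee_pos': [0.5632, 0.1871, 0.0626], 'orientation': [-3.136, -0.0307, 1.5591], 'wrist_force': [-2.5582, 11.0512, -0.8105], 'ft_torque': [1.4429, 0.5025, -3.5578], 'opening': 0.0093}
```

View pics/w7.png

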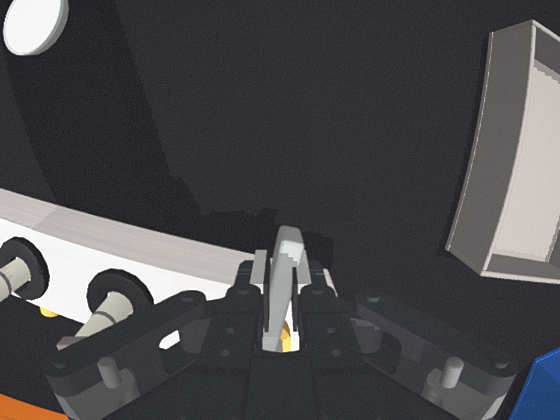

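Call:
{"fn": "apply_moves", "kwargs": {"increments": [{"tx": 0,"ty": 0,"tz": 0,"wx": 0,"wy": 0,"wz": 0},{"tx": 0,"ty": 0,"tz": 0,"wx": 0,"wy": 0,"wz": 0},{"tx": 0,"ty": 0,"tz": 0,"wx": 0,"wy": 0,"wz": 0},{"tx": 0,"ty": 0,"tz": 0,"wx": 0,"wy": 0,"wz": 0},{"tx": 0,"ty": 0,"tz": 0.01,"wx": 0,"wy": 0,"wz": 0},{"tx": 0,"ty": 0,"tz": 0.02,"wx": 0,"wy": 0,"wz": 0},{"tx": 0,"ty": 0,"tz": 0.03,"wx": 0,"wy": 0,"wz": 0},{"tx": 0.0,"ty": -0.01,"tz": 0.03,"wx": 0,"wy": 0,"wz": -0.1},{"tx": 0.01,"ty": -0.03,"tz": 0.02,"wx": 0,"wy": 0,"wz": -0.15},{"tx": 0.01,"ty": -0.03,"tz": 0.02,"wx": 0,"wy": 0,"wz": -0.15}], "fingers": -0.2}}

```text
time: 9.25
ee_pos: [0.5835, 0.1167, 0.199]
orientation: [-3.138, -0.03, 1.146]
wrist_force: [0.5, -0.1, 0.1]
opening: 0.0343
```

Call:
{"fn": "apply_moves", "kwargs": {"increments": [{"tx": 0,"ty": 0,"tz": 0,"wx": 0,"wy": 0,"wz": -0.175},{"tx": 0,"ty": 0,"tz": 0,"wx": 0,"wy": 0,"wz": -0.175},{"tx": 0,"ty": 0,"tz": 0,"wx": 0,"wy": 0,"wz": -0.175},{"tx": 0,"ty": 0,"tz": 0,"wx": 0,"wy": 0,"wz": -0.175},{"tx": 0,"ty": 0,"tz": 0,"wx": 0,"wy": 0,"wz": -0.175},{"tx": 0,"ty": 0,"tz": 0,"wx": 0,"wy": 0,"wz": -0.175},{"tx": 0,"ty": 0,"tz": 0,"wx": 0,"wy": 0,"wz": -0.175},{"tx": 0,"ty": 0,"tz": 0,"wx": 0,"wy": 0,"wz": -0.12},{"tx": 0,"ty": 0,"tz": 0,"wx": 0,"wy": 0,"wz": 0},{"tx": 0,"ty": 0,"tz": 0,"wx": 0,"wy": 0,"wz": 0}]}}

```text
time: 10.5
ee_pos: [0.5857, 0.1134, 0.2105]
orientation: [3.141, -0.041, -0.247]
wrist_force: [0.2, -0.7, -0.3]
opening: 0.0341
```

```bash
cat >> h.py <<'E'
def dev(yaw=-.2484):
    T=wristpose();g=R.from_euler('xyz',[np.pi,0,yaw]).as_matrix()
    print('rotvec to level',R.from_matrix(g@T[:3,:3].T).as_rotvec().round(4))
E
python3 - <<'E'
from h import *
T=wristpose();np.save('T8.npy',T);snap('wrist','w8.png');snap('top','t8.png');st();dev()
im=cv2.imread('pics/t8.png');cv2.imwrite('pics/t8c.png',cv2.resize(im[165:265,155:355],None,fx=4,fy=4,interpolation=cv2.INTER_CUBIC))
E
```

```text
{'time': 10.6, 'q': [0.2002, 0.2315, 0.0415, 1.3437, -0.0179, 2.0187], 'joint_velocities': [0.0024, 0.0025, -0.0028, -0.0036, 0.0, 0.0069], 'joint_efforts': [0.017, -50.8166, 35.7067, -0.3471, -0.0568, -0.0188], 'ee_pos': [0.5857, 0.1134, 0.2104], 'orientation': [3.1415, -0.0412, -0.248], 'wrist_force': [0.7515, -0.67, 0.0413], 'ft_torque': [0.0526, 0.0083, 0.0412], 'opening': 0.0341}
rotvec to level [ 0.0102  0.0399 -0.0004]
```

View pics/w8.png

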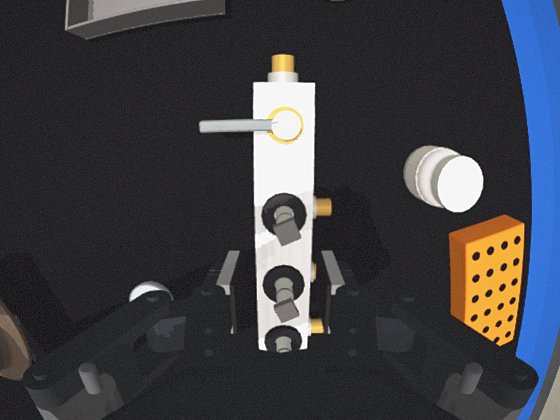

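View pics/t8c.png

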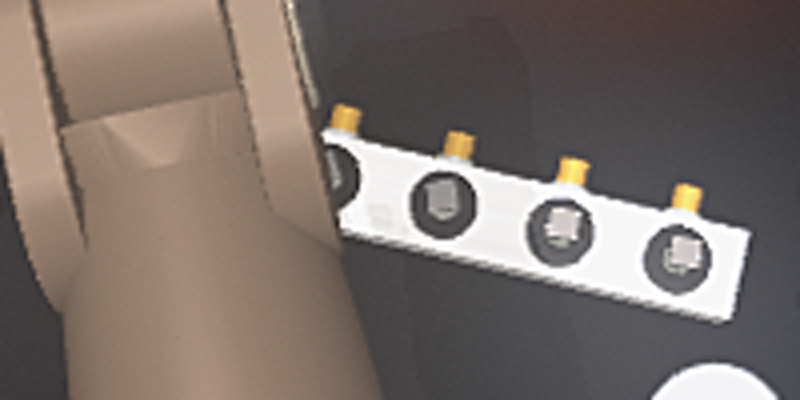

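Run:
```python
from h import *
T=np.load('T8.npy');im=cv2.imread('pics/w8.png');cv2.imwrite('pics/w8c.png',cv2.resize(im[180:355,215:345],None,fx=4,fy=4,interpolation=cv2.INTER_CUBIC))
for u,v,z in [(284,216.5,.058),(284.5,286,.058),(283,340,.058),(287,124,.09)]: print(wpix2w(u,v,z,T).round(4))
```

```text
[0.5917 0.0931 0.058 ]
[0.5743 0.0209 0.058 ]
[ 0.5558 -0.0472  0.058 ]
[0.6134 0.1767 0.09  ]
```

View pics/w8c.png

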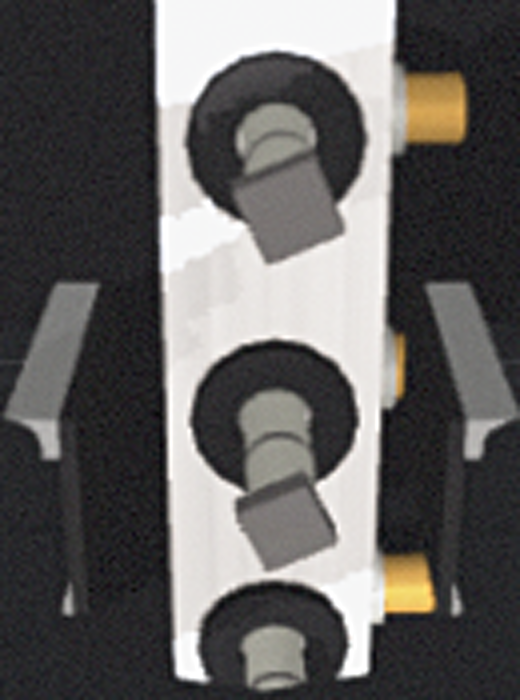

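Call:
{"fn": "apply_moves", "kwargs": {"increments": [{"tx": 0.003,"ty": -0.01,"tz": -0.02,"wx": 0.01,"wy": 0.04,"wz": 0},{"tx": 0.0025,"ty": -0.0095,"tz": -0.02,"wx": 0,"wy": 0,"wz": 0},{"tx": 0,"ty": 0,"tz": -0.02,"wx": 0,"wy": 0,"wz": 0},{"tx": 0,"ty": 0,"tz": -0.015,"wx": 0,"wy": 0,"wz": 0},{"tx": 0,"ty": 0,"tz": -0.005,"wx": 0,"wy": 0,"wz": 0},{"tx": 0,"ty": 0,"tz": 0,"wx": 0,"wy": 0,"wz": 0},{"tx": 0,"ty": 0,"tz": 0,"wx": 0,"wy": 0,"wz": 0},{"tx": 0,"ty": 0,"tz": 0,"wx": 0,"wy": 0,"wz": 0},{"tx": 0,"ty": 0,"tz": 0,"wx": 0,"wy": 0,"wz": 0},{"tx": 0,"ty": 0,"tz": 0,"wx": 0,"wy": 0,"wz": 0}]}}

```text
time: 11.85
ee_pos: [0.5921, 0.0908, 0.1243]
orientation: [3.141, 0.008, -0.246]
wrist_force: [-0.9, 0.1, -0.3]
opening: 0.0338
```

Run:
```python
from h import *
T=wristpose();np.save('T9.npy',T);snap('wrist','w9.png');st();dev()
im=cv2.imread('pics/w9.png');cv2.imwrite('pics/w9c.png',cv2.resize(im[200:360,200:360],None,fx=3.7,fy=3.7,interpolation=cv2.INTER_CUBIC))
```

```text
{'time': 11.9, 'q': [0.1511, 0.2903, -0.0704, 1.218, 0.0023, 1.968], 'joint_velocities': [-0.0003, 0.0014, -0.0016, -0.0021, -0.0011, -0.0015], 'joint_efforts': [-0.013, -53.1826, 34.4206, 0.0956, 0.0049, -0.0002], 'ee_pos': [0.592, 0.0908, 0.1243], 'orientation': [3.1407, 0.0081, -0.2461], 'wrist_force': [0.1959, -0.0671, -0.5743], 'ft_torque': [0.0309, -0.0054, 0.0281], 'opening': 0.0344}
rotvec to level [-0.0011 -0.0081 -0.0023]
```

View pics/w9c.png

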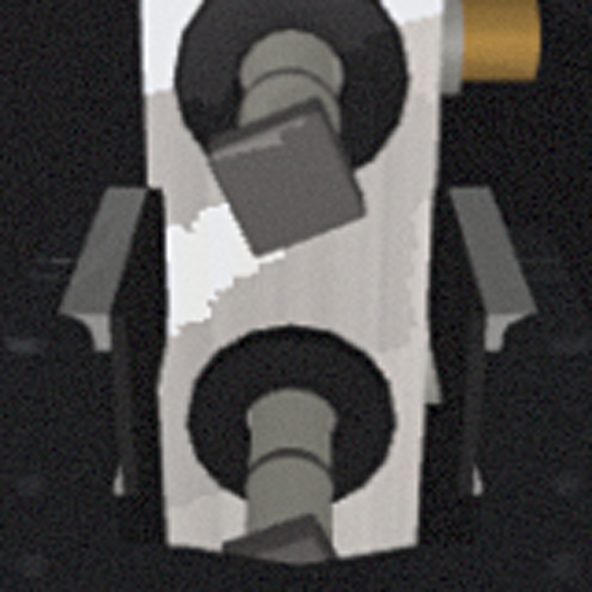

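Run:
```python
from h import *
T=np.load('T9.npy')
print(wpix2w(277.8,249,.108,T),wpix2w(278.9,221.5,.058,T))
print(wpix2w(278.9,312,.058,T))
```

```text
[0.59251777 0.09454792 0.108     ] [0.59240401 0.09427432 0.058     ]
[0.57480999 0.02470529 0.058     ]
```

Call:
{"fn": "apply_moves", "kwargs": {"increments": [{"tx": 0.0003,"ty": 0.0036,"tz": 0,"wx": 0,"wy": -0.008,"wz": -0.002},{"tx": 0,"ty": 0,"tz": -0.01,"wx": 0,"wy": 0,"wz": 0},{"tx": 0,"ty": 0,"tz": -0.015,"wx": 0,"wy": 0,"wz": 0},{"tx": 0,"ty": 0,"tz": -0.015,"wx": 0,"wy": 0,"wz": 0},{"tx": 0,"ty": 0,"tz": -0.01,"wx": 0,"wy": 0,"wz": 0},{"tx": 0,"ty": 0,"tz": -0.004,"wx": 0,"wy": 0,"wz": 0},{"tx": 0,"ty": 0,"tz": 0,"wx": 0,"wy": 0,"wz": 0},{"tx": 0,"ty": 0,"tz": 0,"wx": 0,"wy": 0,"wz": 0},{"tx": 0,"ty": 0,"tz": 0,"wx": 0,"wy": 0,"wz": 0},{"tx": 0,"ty": 0,"tz": 0,"wx": 0,"wy": 0,"wz": 0}]}}

```text
time: 13.15
ee_pos: [0.592, 0.0947, 0.0661]
orientation: [-3.141, 0.0, -0.248]
wrist_force: [-0.4, 1.0, -0.3]
opening: 0.0344
```

Call:
{"fn": "apply_moves", "kwargs": {"increments": [{"tx": 0,"ty": 0,"tz": 0,"wx": 0,"wy": 0,"wz": 0},{"tx": 0,"ty": 0,"tz": 0,"wx": 0,"wy": 0,"wz": 0},{"tx": 0,"ty": 0,"tz": 0,"wx": 0,"wy": 0,"wz": 0},{"tx": 0,"ty": 0,"tz": 0,"wx": 0,"wy": 0,"wz": 0},{"tx": 0,"ty": 0,"tz": 0,"wx": 0,"wy": 0,"wz": 0},{"tx": 0,"ty": 0,"tz": 0,"wx": 0,"wy": 0,"wz": 0},{"tx": 0,"ty": 0,"tz": 0,"wx": 0,"wy": 0,"wz": 0},{"tx": 0,"ty": 0,"tz": 0,"wx": 0,"wy": 0,"wz": 0},{"tx": 0,"ty": 0,"tz": 0,"wx": 0,"wy": 0,"wz": 0},{"tx": 0,"ty": 0,"tz": 0,"wx": 0,"wy": 0,"wz": 0}], "fingers": -0.46}}

```text
time: 14.4
ee_pos: [0.5921, 0.0947, 0.0664]
orientation: [-3.14, 0.0, -0.248]
wrist_force: [0.6, -0.3, 0.4]
opening: 0.0231
```

Run:
```python
from h import *
T=wristpose();np.save('T10.npy',T);snap('wrist','w10.png');snap('scene','s10.png');st();dev()
im=cv2.imread('pics/w10.png');cv2.imwrite('pics/w10c.png',cv2.resize(im[200:360,200:360],None,fx=3.7,fy=3.7,interpolation=cv2.INTER_CUBIC))
im=cv2.imread('pics/s10.png');cv2.imwrite('pics/s10c.png',cv2.resize(im[150:310,220:370],None,fx=3.7,fy=3.7,interpolation=cv2.INTER_CUBIC))
```

```text
{'time': 14.5, 'q': [0.1581, 0.3115, -0.172, 1.0869, 0.001, 1.977], 'joint_velocities': [0.0017, 0.0016, -0.0005, 0.0007, 0.0009, 0.001], 'joint_efforts': [-0.0026, -53.9606, 33.7521, -0.005, 0.0021, -0.0], 'ee_pos': [0.5921, 0.0947, 0.0664], 'orientation': [-3.1405, 0.0, -0.2482], 'wrist_force': [-0.125, -0.2311, -0.3453], 'ft_torque': [-0.0372, 0.0208, 0.0002], 'opening': 0.0229}
rotvec to level [-0.0011  0.0002 -0.0002]
```

View pics/w10c.png

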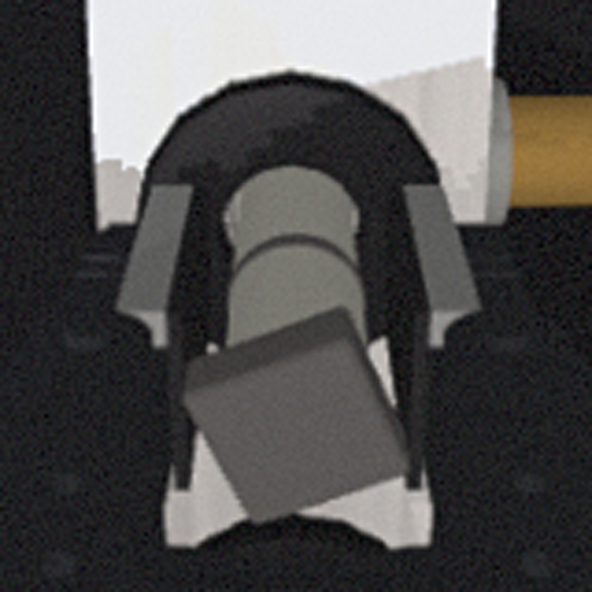

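View pics/s10c.png

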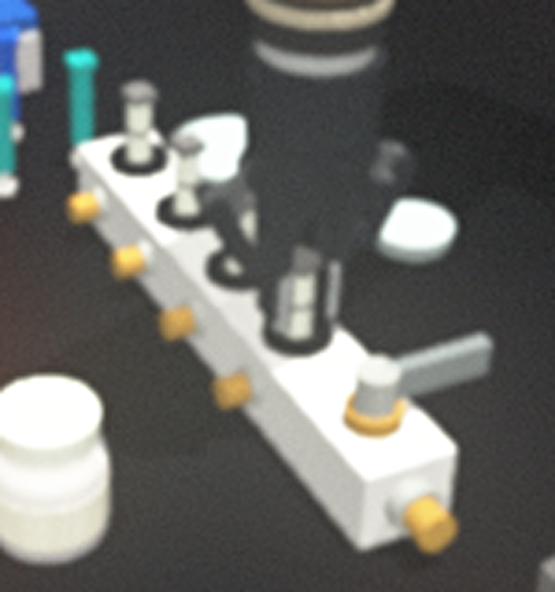

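Call:
{"fn": "apply_moves", "kwargs": {"increments": [{"tx": 0,"ty": 0,"tz": -0.0015,"wx": 0,"wy": 0,"wz": 0},{"tx": 0,"ty": 0,"tz": -0.0015,"wx": 0,"wy": 0,"wz": 0},{"tx": 0,"ty": 0,"tz": -0.0015,"wx": 0,"wy": 0,"wz": 0},{"tx": 0,"ty": 0,"tz": -0.0015,"wx": 0,"wy": 0,"wz": 0},{"tx": 0,"ty": 0,"tz": -0.0015,"wx": 0,"wy": 0,"wz": 0},{"tx": 0,"ty": 0,"tz": -0.001,"wx": 0,"wy": 0,"wz": 0},{"tx": 0,"ty": 0,"tz": -0.0008,"wx": 0,"wy": 0,"wz": 0},{"tx": 0,"ty": 0,"tz": -0.0008,"wx": 0,"wy": 0,"wz": 0},{"tx": 0,"ty": 0,"tz": -0.0008,"wx": 0,"wy": 0,"wz": 0},{"tx": 0,"ty": 0,"tz": -0.0008,"wx": 0,"wy": 0,"wz": 0}]}}

```text
time: 15.75
ee_pos: [0.5922, 0.0947, 0.0555]
orientation: [-3.14, -0.001, -0.248]
wrist_force: [-2.3, -0.0, 5.5]
opening: 0.0232
```

Call:
{"fn": "apply_moves", "kwargs": {"increments": [{"tx": 0,"ty": 0,"tz": -0.0008,"wx": 0,"wy": 0,"wz": 0},{"tx": 0,"ty": 0,"tz": -0.0008,"wx": 0,"wy": 0,"wz": 0},{"tx": 0,"ty": 0,"tz": -0.0008,"wx": 0,"wy": 0,"wz": 0},{"tx": 0,"ty": 0,"tz": -0.0008,"wx": 0,"wy": 0,"wz": 0},{"tx": 0,"ty": 0,"tz": -0.0008,"wx": 0,"wy": 0,"wz": 0},{"tx": 0,"ty": 0,"tz": -0.0008,"wx": 0,"wy": 0,"wz": 0},{"tx": 0,"ty": 0,"tz": -0.0008,"wx": 0,"wy": 0,"wz": 0},{"tx": 0,"ty": 0,"tz": -0.0008,"wx": 0,"wy": 0,"wz": 0},{"tx": 0,"ty": 0,"tz": -0.0008,"wx": 0,"wy": 0,"wz": 0},{"tx": 0,"ty": 0,"tz": -0.0008,"wx": 0,"wy": 0,"wz": 0}]}}

```text
time: 17.0
ee_pos: [0.5922, 0.0947, 0.0514]
orientation: [-3.139, -0.004, -0.248]
wrist_force: [-3.5, -0.8, 9.0]
opening: 0.0228
```

Call:
{"fn": "apply_moves", "kwargs": {"increments": [{"tx": 0,"ty": 0,"tz": -0.0008,"wx": 0,"wy": 0,"wz": 0},{"tx": 0,"ty": 0,"tz": -0.0008,"wx": 0,"wy": 0,"wz": 0},{"tx": 0,"ty": 0,"tz": -0.0008,"wx": 0,"wy": 0,"wz": 0},{"tx": 0,"ty": 0,"tz": -0.0008,"wx": 0,"wy": 0,"wz": 0},{"tx": 0,"ty": 0,"tz": -0.0008,"wx": 0,"wy": 0,"wz": 0},{"tx": 0,"ty": 0,"tz": -0.0008,"wx": 0,"wy": 0,"wz": 0},{"tx": 0,"ty": 0,"tz": -0.0008,"wx": 0,"wy": 0,"wz": 0},{"tx": 0,"ty": 0,"tz": -0.0008,"wx": 0,"wy": 0,"wz": 0},{"tx": 0,"ty": 0,"tz": -0.0008,"wx": 0,"wy": 0,"wz": 0},{"tx": 0,"ty": 0,"tz": -0.0008,"wx": 0,"wy": 0,"wz": 0}]}}

```text
time: 18.25
ee_pos: [0.5923, 0.0947, 0.0514]
orientation: [-3.136, -0.009, -0.248]
wrist_force: [-3.5, -0.4, 9.9]
opening: 0.0231
```

Call:
{"fn": "apply_moves", "kwargs": {"increments": [{"tx": 0,"ty": 0,"tz": -0.0006,"wx": 0,"wy": 0,"wz": 0},{"tx": 0,"ty": 0,"tz": -0.0006,"wx": 0,"wy": 0,"wz": 0},{"tx": 0,"ty": 0,"tz": -0.0006,"wx": 0,"wy": 0,"wz": 0},{"tx": 0,"ty": 0,"tz": -0.0006,"wx": 0,"wy": 0,"wz": 0},{"tx": 0,"ty": 0,"tz": -0.0006,"wx": 0,"wy": 0,"wz": 0},{"tx": 0,"ty": 0,"tz": -0.0006,"wx": 0,"wy": 0,"wz": 0},{"tx": 0,"ty": 0,"tz": -0.0006,"wx": 0,"wy": 0,"wz": 0},{"tx": 0,"ty": 0,"tz": -0.0006,"wx": 0,"wy": 0,"wz": 0},{"tx": 0,"ty": 0,"tz": -0.0006,"wx": 0,"wy": 0,"wz": 0},{"tx": 0,"ty": 0,"tz": -0.0006,"wx": 0,"wy": 0,"wz": 0}], "fingers": -1, "grip_force": 50}}

```text
time: 19.5
ee_pos: [0.5914, 0.0952, 0.0519]
orientation: [-3.134, -0.011, -0.247]
wrist_force: [-3.6, -0.8, 7.6]
opening: 0.0145
```

Call:
{"fn": "apply_moves", "kwargs": {"increments": [{"tx": 0,"ty": 0,"tz": 0.003,"wx": 0,"wy": 0,"wz": 0},{"tx": 0,"ty": 0,"tz": 0.003,"wx": 0,"wy": 0,"wz": 0},{"tx": 0,"ty": 0,"tz": 0.004,"wx": 0,"wy": 0,"wz": 0},{"tx": 0,"ty": 0,"tz": 0.005,"wx": 0,"wy": 0,"wz": 0},{"tx": 0,"ty": 0,"tz": 0.006,"wx": 0,"wy": 0,"wz": 0},{"tx": 0,"ty": 0,"tz": 0.006,"wx": 0,"wy": 0,"wz": 0},{"tx": 0,"ty": 0,"tz": 0.006,"wx": 0,"wy": 0,"wz": 0},{"tx": 0,"ty": 0,"tz": 0.006,"wx": 0,"wy": 0,"wz": 0},{"tx": 0,"ty": 0,"tz": 0.008,"wx": 0,"wy": 0,"wz": 0},{"tx": 0,"ty": 0,"tz": 0.008,"wx": 0,"wy": 0,"wz": 0}]}}

```text
time: 20.75
ee_pos: [0.5911, 0.0952, 0.1088]
orientation: [-3.135, -0.009, -0.247]
wrist_force: [0.9, -0.1, 0.1]
opening: 0.0147
```

Run:
```python
from h import *
snap('wrist','w11.png');snap('scene','s11.png');st();dev()
im=cv2.imread('pics/s11.png');cv2.imwrite('pics/s11c.png',cv2.resize(im[110:310,180:430],None,fx=3,fy=3,interpolation=cv2.INTER_CUBIC))
```

```text
{'time': 20.85, 'q': [0.1583, 0.2793, -0.1179, 1.1604, 0.0027, 1.9764], 'joint_velocities': [0.0003, 0.0068, -0.0207, -0.0181, -0.0004, -0.0019], 'joint_efforts': [0.0, -52.6987, 34.559, 0.1803, 0.0086, -0.0], 'ee_pos': [0.5917, 0.0952, 0.1095], 'orientation': [-3.1339, -0.0111, -0.2473], 'wrist_force': [0.4583, -0.6248, 0.1792], 'ft_torque': [-0.0051, -0.0336, -0.0014], 'opening': 0.0146}
rotvec to level [-0.0047  0.0127 -0.0011]
```

View pics/w11.png

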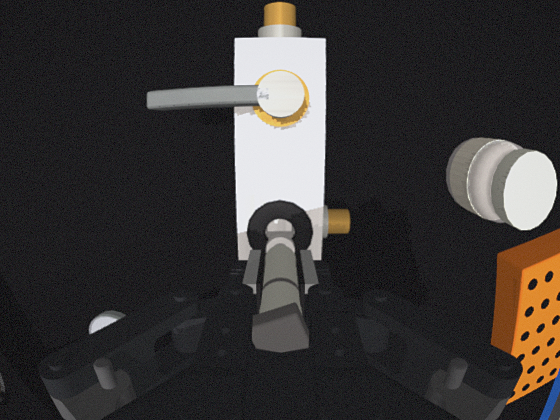

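View pics/s11c.png

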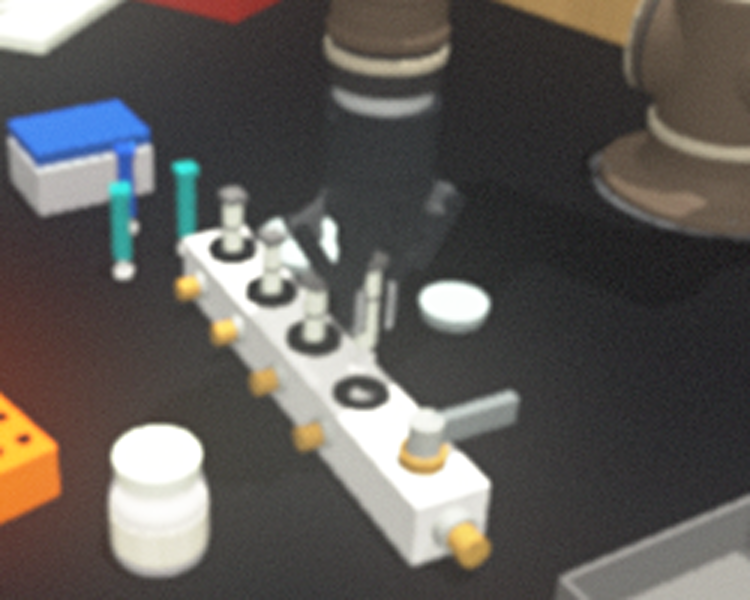

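Call:
{"fn": "apply_moves", "kwargs": {"increments": [{"tx": 0,"ty": 0,"tz": 0.02,"wx": 0,"wy": 0,"wz": 0},{"tx": 0,"ty": 0,"tz": 0.025,"wx": 0,"wy": 0,"wz": 0},{"tx": -0.005,"ty": 0.02,"tz": 0.02,"wx": 0,"wy": 0,"wz": 0},{"tx": -0.012,"ty": 0.036,"tz": 0,"wx": 0,"wy": 0,"wz": 0},{"tx": -0.015,"ty": 0.036,"tz": 0,"wx": 0,"wy": 0,"wz": 0},{"tx": -0.015,"ty": 0.036,"tz": 0,"wx": 0,"wy": 0,"wz": 0},{"tx": -0.015,"ty": 0.036,"tz": 0,"wx": 0,"wy": 0,"wz": 0},{"tx": -0.015,"ty": 0.036,"tz": 0,"wx": 0.05,"wy": -0.013,"wz": 0},{"tx": -0.015,"ty": 0.036,"tz": 0,"wx": 0.1,"wy": -0.025,"wz": 0},{"tx": -0.01,"ty": 0.03,"tz": 0,"wx": 0.1,"wy": -0.025,"wz": 0}]}}

```text
time: 22.1
ee_pos: [0.4864, 0.3686, 0.1745]
orientation: [-2.87, -0.007, -0.252]
wrist_force: [0.9, -0.2, -0.6]
opening: 0.0148
```

Run:
```python
from h import *
snap('top','t12.png');st()
g=R.from_euler('xyz',[np.pi,0,-.2484]); g=R.from_rotvec(.52*np.array([.969,-.246,0]))*g
print((g*R.from_euler('xyz',telemetry.get_obs()['orientation']).inv()).as_rotvec().round(3))
```

```text
{'time': 22.15, 'q': [0.5628, 0.1212, -0.2008, 1.0425, 0.1841, 2.4026], 'joint_velocities': [-0.0254, 0.0371, 0.0698, 0.1277, -0.1157, -0.0474], 'joint_efforts': [-1.7118, -42.987, 41.4798, -2.3787, 0.1897, 0.0181], 'ee_pos': [0.4849, 0.3698, 0.1743], 'orientation': [-2.8661, -0.0055, -0.2507], 'wrist_force': [-2.5879, 0.2339, -1.1572], 'ft_torque': [-0.2683, 0.2155, 0.0586], 'opening': 0.0147}
[ 0.238 -0.055  0.003]
```

View pics/t12.png

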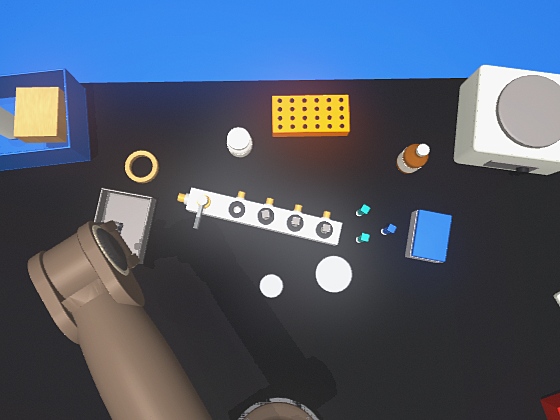

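Run:
```python
from h import *
im=cv2.imread('pics/t12.png');cv2.imwrite('pics/t12c.png',cv2.resize(im[175:280,70:180],None,fx=5.5,fy=5.5,interpolation=cv2.INTER_CUBIC))
T=wristpose();np.save('T12.npy',T);snap('wrist','w12.png')
```

```text
(no output)
```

View pics/t12c.png

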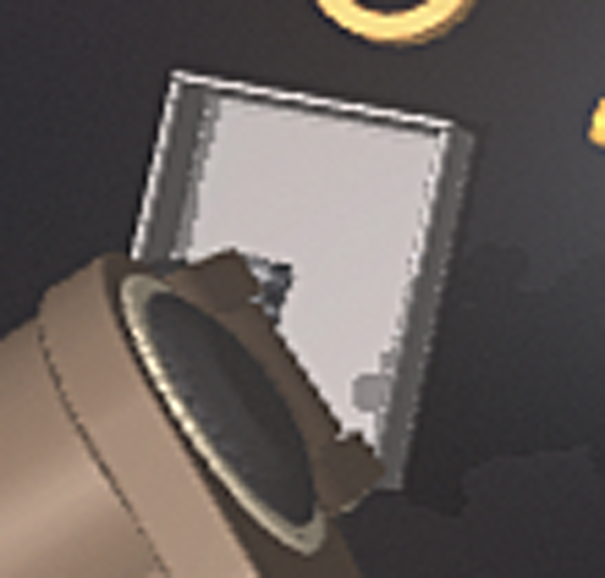

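View pics/w12.png

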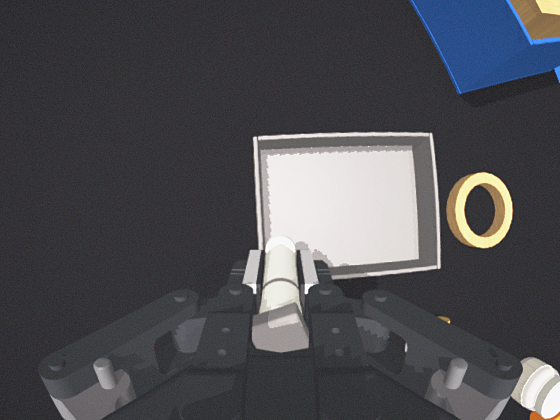

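```bash
cat >> h.py <<'E'
def tray(A,B):
    # A=corner far-left(+x',+y'), B=corner (+x',-y') top outer
    A=np.array(A)[:2];B=np.array(B)[:2];y=(A-B)/np.linalg.norm(A-B);x=np.array([y[1],-y[0]])
    c=(A+B)/2-x*.085; return c,x,y
E
python3 - <<'E'
from h import *
T=np.load('T12.npy')
print([wpix2w(u,v,.05,T).round(3) for u,v in [(256,136),(432,133),(439,268)]])
A,B=pix2w('top',101.5,188.6,.05),pix2w('top',152.7,197.2,.05);print(A,B,np.linalg.norm(A-B));print(tray(A,B))
E
```

```text
[array([0.489, 0.467, 0.05 ]), array([0.652, 0.434, 0.05 ]), array([0.626, 0.308, 0.05 ])]
[0.64875961 0.43252839 0.05      ] [0.62459733 0.30353879 0.05      ] 0.13123312467375475
(array([0.5531316 , 0.38368355]), array([ 0.98290429, -0.18411726]), array([0.18411726, 0.98290429]))
```

Call:
{"fn": "apply_moves", "kwargs": {"increments": [{"tx": 0.008,"ty": 0.015,"tz": 0,"wx": 0.08,"wy": -0.018,"wz": 0},{"tx": 0.008,"ty": 0.015,"tz": 0,"wx": 0.08,"wy": -0.018,"wz": 0},{"tx": 0.008,"ty": 0.015,"tz": 0,"wx": 0.08,"wy": -0.018,"wz": 0},{"tx": 0,"ty": 0.004,"tz": -0.01,"wx": 0,"wy": 0,"wz": 0},{"tx": 0,"ty": 0,"tz": -0.02,"wx": 0,"wy": 0,"wz": 0},{"tx": 0,"ty": 0,"tz": -0.02,"wx": 0,"wy": 0,"wz": 0},{"tx": 0,"ty": 0,"tz": -0.02,"wx": 0,"wy": 0,"wz": 0},{"tx": 0,"ty": 0,"tz": -0.015,"wx": 0,"wy": 0,"wz": 0},{"tx": 0,"ty": 0,"tz": -0.01,"wx": 0,"wy": 0,"wz": 0},{"tx": 0,"ty": 0,"tz": 0,"wx": 0,"wy": 0,"wz": 0}]}}

```text
time: 23.45
ee_pos: [0.5115, 0.4123, 0.0722]
orientation: [-2.643, 0.001, -0.256]
wrist_force: [0.3, -0.1, 0.5]
opening: 0.0146
```

Run:
```python
from h import *
T=wristpose();np.save('T13.npy',T);snap('wrist','w13.png');st()
```

```text
{'time': 23.5, 'q': [0.5248, 0.1578, -0.4625, 0.5838, 0.3474, 2.4171], 'joint_velocities': [-0.0014, -0.0149, 0.0143, -0.0002, 0.0028, 0.0011], 'joint_efforts': [0.0052, -45.6593, 35.2441, -3.5834, 1.0431, -0.0005], 'ee_pos': [0.5118, 0.4126, 0.073], 'orientation': [-2.642, 0.0004, -0.2563], 'wrist_force': [0.2344, -0.5554, -0.8027], 'ft_torque': [-0.487, 0.0795, 0.0075], 'opening': 0.0145}
```

View pics/w13.png

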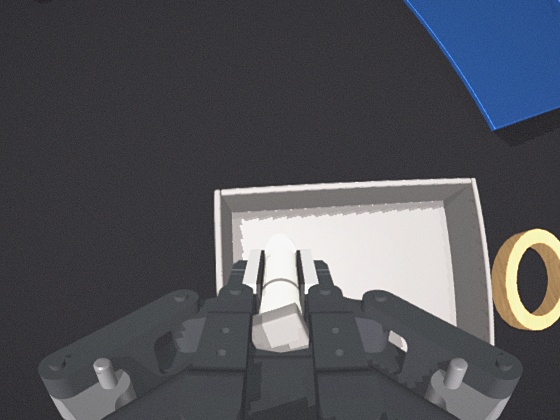

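Call:
{"fn": "apply_moves", "kwargs": {"increments": [{"tx": 0.003,"ty": 0.004,"tz": -0.01,"wx": 0,"wy": 0,"wz": 0},{"tx": 0,"ty": 0,"tz": -0.01,"wx": 0,"wy": 0,"wz": 0},{"tx": 0,"ty": 0,"tz": -0.007,"wx": 0,"wy": 0,"wz": 0},{"tx": 0,"ty": 0,"tz": -0.004,"wx": 0,"wy": 0,"wz": 0},{"tx": 0,"ty": 0,"tz": 0,"wx": 0,"wy": 0,"wz": 0},{"tx": 0,"ty": 0,"tz": 0,"wx": 0,"wy": 0,"wz": 0},{"tx": 0,"ty": 0,"tz": 0,"wx": 0,"wy": 0,"wz": 0},{"tx": 0,"ty": 0,"tz": 0,"wx": 0,"wy": 0,"wz": 0},{"tx": 0,"ty": 0,"tz": 0,"wx": 0,"wy": 0,"wz": 0},{"tx": 0,"ty": 0,"tz": 0,"wx": 0,"wy": 0,"wz": 0}]}}

```text
time: 24.75
ee_pos: [0.5164, 0.4176, 0.0427]
orientation: [-2.639, -0.003, -0.256]
wrist_force: [-0.5, 0.1, -0.9]
opening: 0.0147
```

Call:
{"fn": "apply_moves", "kwargs": {"increments": [{"tx": 0,"ty": 0,"tz": 0,"wx": 0,"wy": 0,"wz": 0},{"tx": 0,"ty": 0,"tz": 0,"wx": 0,"wy": 0,"wz": 0},{"tx": 0,"ty": 0,"tz": 0,"wx": 0,"wy": 0,"wz": 0},{"tx": 0,"ty": 0,"tz": 0,"wx": 0,"wy": 0,"wz": 0},{"tx": 0,"ty": 0,"tz": 0,"wx": 0,"wy": 0,"wz": 0},{"tx": 0,"ty": 0,"tz": 0,"wx": 0,"wy": 0,"wz": 0},{"tx": 0,"ty": 0,"tz": 0,"wx": 0,"wy": 0,"wz": 0},{"tx": 0,"ty": 0,"tz": 0,"wx": 0,"wy": 0,"wz": 0},{"tx": 0,"ty": 0,"tz": 0,"wx": 0,"wy": 0,"wz": 0},{"tx": 0,"ty": 0,"tz": 0,"wx": 0,"wy": 0,"wz": 0}], "fingers": -0.3}}

```text
time: 26.0
ee_pos: [0.5166, 0.4178, 0.043]
orientation: [-2.639, -0.003, -0.256]
wrist_force: [0.6, -0.4, -0.4]
opening: 0.03
```

Run:
```python
from h import *
T=wristpose();np.save('T14.npy',T);snap('wrist','w14.png');st()
```

```text
{'time': 26.05, 'q': [0.5286, 0.1941, -0.4938, 0.5103, 0.346, 2.4208], 'joint_velocities': [-0.001, -0.0015, -0.0011, 0.0006, -0.0005, 0.0003], 'joint_efforts': [-0.0018, -47.0145, 34.32, -3.5573, 1.0108, 0.0001], 'ee_pos': [0.5166, 0.4178, 0.043], 'orientation': [-2.6387, -0.003, -0.2563], 'wrist_force': [-0.2838, 0.585, 0.363], 'ft_torque': [-0.4478, 0.1545, -0.049], 'opening': 0.0298}
```

View pics/w14.png

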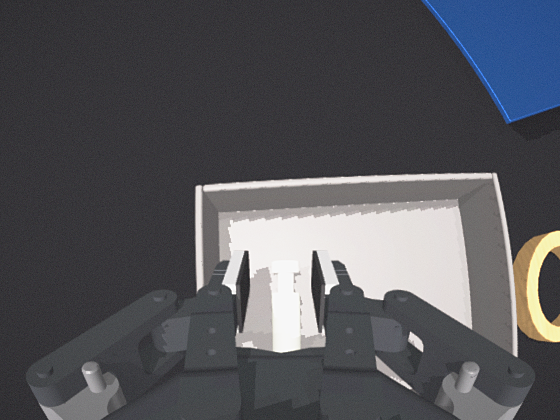

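Call:
{"fn": "apply_moves", "kwargs": {"increments": [{"tx": 0,"ty": 0,"tz": 0.02,"wx": 0,"wy": 0,"wz": 0},{"tx": 0,"ty": 0,"tz": 0.04,"wx": 0,"wy": 0,"wz": 0},{"tx": 0,"ty": 0,"tz": 0.04,"wx": -0.07,"wy": 0.018,"wz": 0},{"tx": 0.008,"ty": -0.03,"tz": 0.02,"wx": -0.07,"wy": 0.018,"wz": 0},{"tx": 0.008,"ty": -0.045,"tz": 0,"wx": -0.07,"wy": 0.018,"wz": 0},{"tx": 0.008,"ty": -0.055,"tz": 0,"wx": -0.07,"wy": 0.018,"wz": 0},{"tx": 0.008,"ty": -0.055,"tz": 0,"wx": -0.07,"wy": 0.018,"wz": 0},{"tx": 0.008,"ty": -0.055,"tz": 0,"wx": -0.07,"wy": 0.018,"wz": 0},{"tx": 0.008,"ty": -0.055,"tz": 0,"wx": -0.07,"wy": 0.018,"wz": 0},{"tx": 0.006,"ty": -0.045,"tz": 0,"wx": 0,"wy": 0,"wz": 0}], "fingers": -0.2}}

```text
time: 27.3
ee_pos: [0.5702, 0.0699, 0.1668]
orientation: [3.123, -0.004, -0.248]
wrist_force: [0.6, 0.3, 0.3]
opening: 0.0344
```

Run:
```python
from h import *
snap('top','t15.png');st();dev()
im=cv2.imread('pics/t15.png');cv2.imwrite('pics/t15c.png',cv2.resize(im[170:280,70:350],None,fx=2.8,fy=2.8,interpolation=cv2.INTER_CUBIC))
```

```text
{'time': 27.35, 'q': [0.125, 0.2276, -0.058, 1.288, -0.0221, 1.9484], 'joint_velocities': [0.0535, -0.0068, -0.0052, -0.001, 0.0385, 0.1189], 'joint_efforts': [4.4478, -49.1901, 35.3809, -0.0542, 0.879, -0.1165], 'ee_pos': [0.5705, 0.0651, 0.1669], 'orientation': [3.12, -0.0055, -0.2525], 'wrist_force': [-0.3635, -2.1682, 0.072], 'ft_torque': [-0.1858, 0.026, 0.0405], 'opening': 0.0339}
rotvec to level [0.0223 0.     0.0042]
```

View pics/t15c.png

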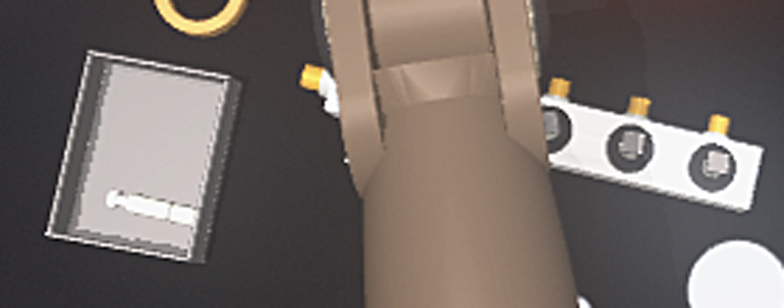

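Call:
{"fn": "apply_moves", "kwargs": {"increments": [{"tx": 0.003,"ty": -0.02,"tz": -0.015,"wx": 0.022,"wy": 0,"wz": 0.004},{"tx": 0,"ty": -0.02,"tz": -0.015,"wx": 0,"wy": 0,"wz": 0},{"tx": 0,"ty": -0.003,"tz": -0.01,"wx": 0,"wy": 0,"wz": 0},{"tx": 0,"ty": 0,"tz": 0,"wx": 0,"wy": 0,"wz": 0},{"tx": 0,"ty": 0,"tz": 0,"wx": 0,"wy": 0,"wz": 0},{"tx": 0,"ty": 0,"tz": 0,"wx": 0,"wy": 0,"wz": 0},{"tx": 0,"ty": 0,"tz": 0,"wx": 0,"wy": 0,"wz": 0},{"tx": 0,"ty": 0,"tz": 0,"wx": 0,"wy": 0,"wz": 0},{"tx": 0,"ty": 0,"tz": 0,"wx": 0,"wy": 0,"wz": 0},{"tx": 0,"ty": 0,"tz": 0,"wx": 0,"wy": 0,"wz": 0}]}}

```text
time: 28.6
ee_pos: [0.5744, 0.0225, 0.1268]
orientation: [-3.14, -0.002, -0.248]
wrist_force: [0.4, 0.2, 0.8]
opening: 0.0341
```

Run:
```python
from h import *
T=wristpose();np.save('T16.npy',T);snap('wrist','w16.png');st();dev()
im=cv2.imread('pics/w16.png');cv2.imwrite('pics/w16c.png',cv2.resize(im[200:360,200:360],None,fx=3.7,fy=3.7,interpolation=cv2.INTER_CUBIC))
```

```text
{'time': 28.65, 'q': [0.0385, 0.2357, -0.136, 1.1962, 0.0013, 1.857], 'joint_velocities': [-0.0008, 0.0025, -0.0008, -0.0003, -0.001, 0.0004], 'joint_efforts': [0.0266, -49.9915, 34.62, -0.0227, 0.0029, 0.0002], 'ee_pos': [0.5744, 0.0225, 0.1268], 'orientation': [-3.1395, -0.0024, -0.2477], 'wrist_force': [-0.4328, 0.6466, -0.6141], 'ft_torque': [-0.0453, 0.03, -0.0029], 'opening': 0.0342}
rotvec to level [-0.0014  0.0029 -0.0007]
```

View pics/w16c.png

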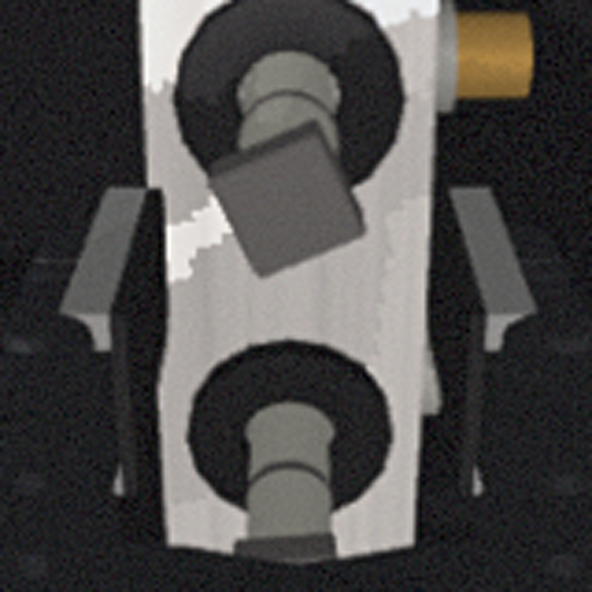

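Run:
```python
from h import *
T=np.load('T16.npy')
print(wpix2w(277.6,253.8,.108,T),wpix2w(278.2,226.2,.058,T),wpix2w(278,316,.058,T))
```

```text
[0.5739451  0.02254596 0.108     ] [0.57395004 0.02205549 0.058     ] [ 0.55575831 -0.04849305  0.058     ]
```

Call:
{"fn": "apply_moves", "kwargs": {"increments": [{"tx": -0.0004,"ty": 0,"tz": -0.01,"wx": 0,"wy": 0.003,"wz": 0},{"tx": 0,"ty": 0,"tz": -0.015,"wx": 0,"wy": 0,"wz": 0},{"tx": 0,"ty": 0,"tz": -0.015,"wx": 0,"wy": 0,"wz": 0},{"tx": 0,"ty": 0,"tz": -0.012,"wx": 0,"wy": 0,"wz": 0},{"tx": 0,"ty": 0,"tz": -0.006,"wx": 0,"wy": 0,"wz": 0},{"tx": 0,"ty": 0,"tz": -0.003,"wx": 0,"wy": 0,"wz": 0},{"tx": 0,"ty": 0,"tz": 0,"wx": 0,"wy": 0,"wz": 0},{"tx": 0,"ty": 0,"tz": 0,"wx": 0,"wy": 0,"wz": 0},{"tx": 0,"ty": 0,"tz": 0,"wx": 0,"wy": 0,"wz": 0},{"tx": 0,"ty": 0,"tz": 0,"wx": 0,"wy": 0,"wz": 0}]}}

```text
time: 29.9
ee_pos: [0.5737, 0.0223, 0.0612]
orientation: [-3.14, 0.001, -0.248]
wrist_force: [0.6, -1.2, 0.0]
opening: 0.0341
```

Call:
{"fn": "apply_moves", "kwargs": {"increments": [{"tx": 0,"ty": 0,"tz": 0,"wx": 0,"wy": 0,"wz": 0},{"tx": 0,"ty": 0,"tz": 0,"wx": 0,"wy": 0,"wz": 0},{"tx": 0,"ty": 0,"tz": 0,"wx": 0,"wy": 0,"wz": 0},{"tx": 0,"ty": 0,"tz": -0.001,"wx": 0,"wy": 0,"wz": 0},{"tx": 0,"ty": 0,"tz": -0.001,"wx": 0,"wy": 0,"wz": 0},{"tx": 0,"ty": 0,"tz": -0.001,"wx": 0,"wy": 0,"wz": 0},{"tx": 0,"ty": 0,"tz": -0.001,"wx": 0,"wy": 0,"wz": 0},{"tx": 0,"ty": 0,"tz": -0.001,"wx": 0,"wy": 0,"wz": 0},{"tx": 0,"ty": 0,"tz": -0.001,"wx": 0,"wy": 0,"wz": 0},{"tx": 0,"ty": 0,"tz": -0.001,"wx": 0,"wy": 0,"wz": 0}], "fingers": -0.46}}

```text
time: 31.15
ee_pos: [0.5739, 0.0223, 0.0556]
orientation: [-3.14, -0.0, -0.248]
wrist_force: [-2.1, -0.5, 5.7]
opening: 0.0231
```

Call:
{"fn": "apply_moves", "kwargs": {"increments": [{"tx": 0,"ty": 0,"tz": -0.0008,"wx": 0,"wy": 0,"wz": 0},{"tx": 0,"ty": 0,"tz": -0.0008,"wx": 0,"wy": 0,"wz": 0},{"tx": 0,"ty": 0,"tz": -0.0008,"wx": 0,"wy": 0,"wz": 0},{"tx": 0,"ty": 0,"tz": -0.0008,"wx": 0,"wy": 0,"wz": 0},{"tx": 0,"ty": 0,"tz": -0.0008,"wx": 0,"wy": 0,"wz": 0},{"tx": 0,"ty": 0,"tz": -0.0008,"wx": 0,"wy": 0,"wz": 0},{"tx": 0,"ty": 0,"tz": -0.0008,"wx": 0,"wy": 0,"wz": 0},{"tx": 0,"ty": 0,"tz": -0.0008,"wx": 0,"wy": 0,"wz": 0},{"tx": 0,"ty": 0,"tz": -0.0008,"wx": 0,"wy": 0,"wz": 0},{"tx": 0,"ty": 0,"tz": -0.0008,"wx": 0,"wy": 0,"wz": 0}]}}

```text
time: 32.4
ee_pos: [0.5739, 0.0224, 0.0513]
orientation: [-3.139, -0.003, -0.248]
wrist_force: [-3.6, -0.2, 8.7]
opening: 0.023
```

Same behaviour as the first. Press a bit further while closing, then draw.

Call:
{"fn": "apply_moves", "kwargs": {"increments": [{"tx": 0,"ty": 0,"tz": -0.0008,"wx": 0,"wy": 0,"wz": 0},{"tx": 0,"ty": 0,"tz": -0.0008,"wx": 0,"wy": 0,"wz": 0},{"tx": 0,"ty": 0,"tz": -0.0008,"wx": 0,"wy": 0,"wz": 0},{"tx": 0,"ty": 0,"tz": -0.0007,"wx": 0,"wy": 0,"wz": 0},{"tx": 0,"ty": 0,"tz": -0.0006,"wx": 0,"wy": 0,"wz": 0},{"tx": 0,"ty": 0,"tz": -0.0006,"wx": 0,"wy": 0,"wz": 0},{"tx": 0,"ty": 0,"tz": -0.0006,"wx": 0,"wy": 0,"wz": 0},{"tx": 0,"ty": 0,"tz": -0.0006,"wx": 0,"wy": 0,"wz": 0},{"tx": 0,"ty": 0,"tz": -0.0006,"wx": 0,"wy": 0,"wz": 0},{"tx": 0,"ty": 0,"tz": -0.0006,"wx": 0,"wy": 0,"wz": 0}], "fingers": -1, "grip_force": 50}}

```text
time: 33.65
ee_pos: [0.5737, 0.0226, 0.0518]
orientation: [-3.137, -0.007, -0.248]
wrist_force: [-3.0, 0.5, 8.4]
opening: 0.0149
```

Call:
{"fn": "apply_moves", "kwargs": {"increments": [{"tx": 0,"ty": 0,"tz": 0.003,"wx": 0,"wy": 0,"wz": 0},{"tx": 0,"ty": 0,"tz": 0.003,"wx": 0,"wy": 0,"wz": 0},{"tx": 0,"ty": 0,"tz": 0.004,"wx": 0,"wy": 0,"wz": 0},{"tx": 0,"ty": 0,"tz": 0.005,"wx": 0,"wy": 0,"wz": 0},{"tx": 0,"ty": 0,"tz": 0.006,"wx": 0,"wy": 0,"wz": 0},{"tx": 0,"ty": 0,"tz": 0.006,"wx": 0,"wy": 0,"wz": 0},{"tx": 0,"ty": 0,"tz": 0.006,"wx": 0,"wy": 0,"wz": 0},{"tx": 0,"ty": 0,"tz": 0.006,"wx": 0,"wy": 0,"wz": 0},{"tx": 0,"ty": 0,"tz": 0.008,"wx": 0,"wy": 0,"wz": 0},{"tx": 0,"ty": 0,"tz": 0.008,"wx": 0,"wy": 0,"wz": 0}]}}

```text
time: 34.9
ee_pos: [0.5733, 0.0226, 0.1089]
orientation: [-3.138, -0.006, -0.248]
wrist_force: [-0.4, -0.3, -0.5]
opening: 0.0147
```

Run:
```python
from h import *
snap('wrist','w17.png');st();dev()
```

```text
{'time': 34.95, 'q': [0.0383, 0.2372, -0.1714, 1.1539, 0.0022, 1.8568], 'joint_velocities': [0.0006, 0.0013, -0.0078, -0.0274, 0.0004, 0.0007], 'joint_efforts': [-0.0, -46.6575, 31.7667, -0.132, 0.006, 0.0], 'ee_pos': [0.5739, 0.0227, 0.1101], 'orientation': [-3.1371, -0.0073, -0.2477], 'wrist_force': [0.5828, 0.2938, 0.5711], 'ft_torque': [0.0387, -0.0546, -0.0499], 'opening': 0.0149}
rotvec to level [-0.0025  0.0082 -0.0007]
```

View pics/w17.png

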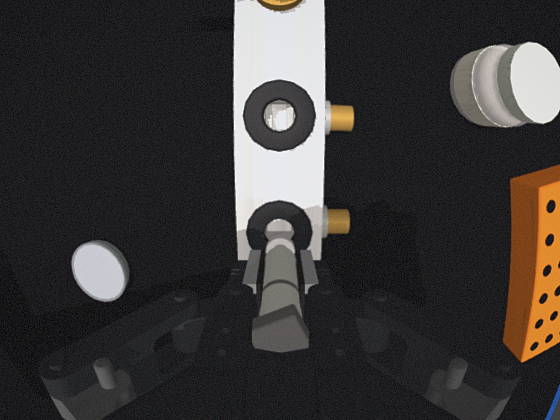

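Call:
{"fn": "apply_moves", "kwargs": {"increments": [{"tx": 0,"ty": 0,"tz": 0.02,"wx": 0,"wy": 0,"wz": 0},{"tx": 0,"ty": 0.01,"tz": 0.025,"wx": 0,"wy": 0,"wz": 0},{"tx": -0.003,"ty": 0.025,"tz": 0.02,"wx": 0,"wy": 0,"wz": 0},{"tx": -0.004,"ty": 0.04,"tz": 0,"wx": 0,"wy": 0,"wz": 0},{"tx": -0.004,"ty": 0.045,"tz": 0,"wx": 0,"wy": 0,"wz": 0},{"tx": -0.004,"ty": 0.045,"tz": 0,"wx": 0.08,"wy": -0.02,"wz": 0},{"tx": -0.004,"ty": 0.045,"tz": 0,"wx": 0.1,"wy": -0.025,"wz": 0},{"tx": -0.004,"ty": 0.045,"tz": 0,"wx": 0.1,"wy": -0.025,"wz": 0},{"tx": -0.004,"ty": 0.04,"tz": 0,"wx": 0.1,"wy": -0.025,"wz": 0},{"tx": -0.002,"ty": 0.03,"tz": 0,"wx": 0.05,"wy": -0.013,"wz": 0}]}}

```text
time: 36.2
ee_pos: [0.544, 0.3567, 0.1796]
orientation: [-2.679, -0.005, -0.253]
wrist_force: [0.4, 0.0, 0.6]
opening: 0.0146
```

```bash
cat >> h.py <<'E'
def tilt():
    g=R.from_euler('xyz',[np.pi,0,-.2484]); g=R.from_rotvec(.5*np.array([.969,-.246,0]))*g
    print('to tilt',(g*R.from_euler('xyz',telemetry.get_obs()['orientation']).inv()).as_rotvec().round(3))
E
python3 - <<'E'
from h import *
T=wristpose();np.save('T18.npy',T);snap('wrist','w18.png');snap('top','t18.png');st();tilt()
E
```

```text
{'time': 36.3, 'q': [0.4239, 0.1219, -0.2409, 0.9038, 0.352, 2.2992], 'joint_velocities': [-0.0262, 0.0077, 0.0268, 0.0619, -0.0408, -0.0285], 'joint_efforts': [0.7945, -46.031, 37.7077, -3.8865, 1.3995, 0.2263], 'ee_pos': [0.5435, 0.3571, 0.1792], 'orientation': [-2.6805, -0.0046, -0.251], 'wrist_force': [0.5388, -0.733, -0.3616], 'ft_torque': [-0.4721, 0.0963, -0.0116], 'opening': 0.0149}
to tilt [ 0.039 -0.005  0.003]
```

View pics/w18.png

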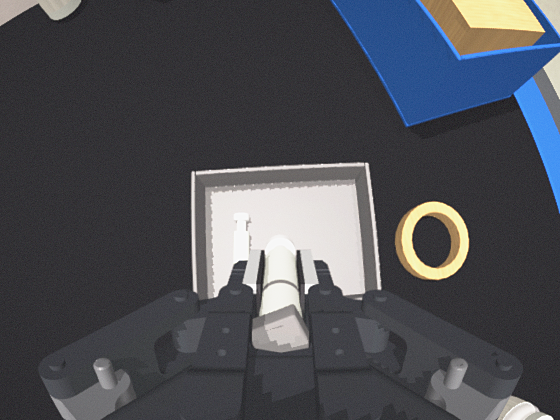

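Call:
{"fn": "apply_moves", "kwargs": {"increments": [{"tx": 0.001,"ty": 0.028,"tz": -0.005,"wx": 0.039,"wy": -0.005,"wz": 0},{"tx": 0.001,"ty": 0.025,"tz": -0.015,"wx": 0,"wy": 0,"wz": 0},{"tx": 0,"ty": 0.002,"tz": -0.025,"wx": 0,"wy": 0,"wz": 0},{"tx": 0,"ty": 0,"tz": -0.025,"wx": 0,"wy": 0,"wz": 0},{"tx": 0,"ty": 0,"tz": -0.025,"wx": 0,"wy": 0,"wz": 0},{"tx": 0,"ty": 0,"tz": -0.02,"wx": 0,"wy": 0,"wz": 0},{"tx": 0,"ty": 0,"tz": -0.012,"wx": 0,"wy": 0,"wz": 0},{"tx": 0,"ty": 0,"tz": -0.005,"wx": 0,"wy": 0,"wz": 0},{"tx": 0,"ty": 0,"tz": 0,"wx": 0,"wy": 0,"wz": 0},{"tx": 0,"ty": 0,"tz": 0,"wx": 0,"wy": 0,"wz": 0}]}}

```text
time: 37.55
ee_pos: [0.5488, 0.4095, 0.0465]
orientation: [-2.647, -0.004, -0.255]
wrist_force: [-0.3, 0.3, -0.4]
opening: 0.0149
```

Run:
```python
from h import *
T=wristpose();snap('wrist','w19.png');st();tilt()
```

```text
{'time': 37.6, 'q': [0.491, 0.2368, -0.4248, 0.555, 0.3537, 2.3792], 'joint_velocities': [0.0013, -0.0008, -0.0029, -0.0014, 0.0013, 0.0016], 'joint_efforts': [-0.0085, -49.9733, 34.5263, -3.3862, 1.0743, -0.0007], 'ee_pos': [0.5488, 0.4095, 0.0466], 'orientation': [-2.6464, -0.0046, -0.2546], 'wrist_force': [-0.9177, -0.4428, -0.3965], 'ft_torque': [-0.4472, 0.1375, -0.0172], 'opening': 0.0149}
to tilt [0.006 0.003 0.006]
```

View pics/w19.png

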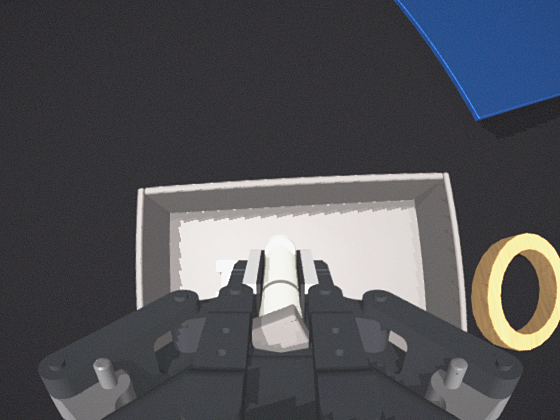

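Clear to release; lower 3 mm and open in one call.

Call:
{"fn": "apply_moves", "kwargs": {"increments": [{"tx": 0,"ty": 0.002,"tz": -0.003,"wx": 0,"wy": 0,"wz": 0},{"tx": 0,"ty": 0,"tz": 0,"wx": 0,"wy": 0,"wz": 0},{"tx": 0,"ty": 0,"tz": 0,"wx": 0,"wy": 0,"wz": 0},{"tx": 0,"ty": 0,"tz": 0,"wx": 0,"wy": 0,"wz": 0},{"tx": 0,"ty": 0,"tz": 0,"wx": 0,"wy": 0,"wz": 0},{"tx": 0,"ty": 0,"tz": 0,"wx": 0,"wy": 0,"wz": 0},{"tx": 0,"ty": 0,"tz": 0,"wx": 0,"wy": 0,"wz": 0},{"tx": 0,"ty": 0,"tz": 0,"wx": 0,"wy": 0,"wz": 0},{"tx": 0,"ty": 0,"tz": 0,"wx": 0,"wy": 0,"wz": 0},{"tx": 0,"ty": 0,"tz": 0,"wx": 0,"wy": 0,"wz": 0}], "fingers": -0.3}}

```text
time: 38.85
ee_pos: [0.5495, 0.4122, 0.0452]
orientation: [-2.645, -0.006, -0.254]
wrist_force: [-0.1, 0.7, -0.0]
opening: 0.0299
```

Run:
```python
from h import *
T=wristpose();snap('wrist','w20.png');st()
```

```text
{'time': 38.9, 'q': [0.4944, 0.2398, -0.4255, 0.5475, 0.3527, 2.3824], 'joint_velocities': [-0.0, -0.0011, -0.0003, -0.0003, 0.0009, 0.0007], 'joint_efforts': [-0.0033, -50.202, 34.5687, -3.4212, 1.0355, 0.0001], 'ee_pos': [0.5496, 0.4122, 0.0452], 'orientation': [-2.6445, -0.0065, -0.2544], 'wrist_force': [0.63, -0.3732, -0.1258], 'ft_torque': [-0.3826, 0.1253, 0.0231], 'opening': 0.03}
```

View pics/w20.png

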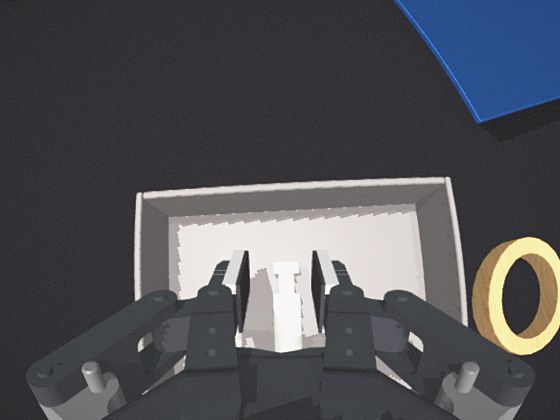

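Call:
{"fn": "apply_moves", "kwargs": {"increments": [{"tx": 0,"ty": 0,"tz": 0.02,"wx": 0,"wy": 0,"wz": 0},{"tx": 0,"ty": 0,"tz": 0.04,"wx": 0,"wy": 0,"wz": 0},{"tx": 0,"ty": -0.015,"tz": 0.04,"wx": -0.07,"wy": 0.018,"wz": 0},{"tx": 0.001,"ty": -0.045,"tz": 0.02,"wx": -0.07,"wy": 0.018,"wz": 0},{"tx": 0.001,"ty": -0.06,"tz": 0,"wx": -0.07,"wy": 0.018,"wz": 0},{"tx": 0.001,"ty": -0.06,"tz": 0,"wx": -0.07,"wy": 0.018,"wz": 0},{"tx": 0.001,"ty": -0.06,"tz": 0,"wx": -0.07,"wy": 0.018,"wz": 0},{"tx": 0.001,"ty": -0.06,"tz": 0,"wx": -0.07,"wy": 0.018,"wz": 0},{"tx": 0.001,"ty": -0.06,"tz": 0,"wx": -0.07,"wy": 0.018,"wz": 0},{"tx": 0,"ty": -0.055,"tz": 0,"wx": 0,"wy": 0,"wz": 0}], "fingers": -0.2}}

```text
time: 40.15
ee_pos: [0.554, -0.0122, 0.1692]
orientation: [3.117, -0.007, -0.244]
wrist_force: [0.1, -0.2, 0.1]
opening: 0.0341
```

Run:
```python
from h import *
snap('top','t21.png');st();dev()
im=cv2.imread('pics/t21.png');cv2.imwrite('pics/t21c.png',cv2.resize(im[170:280,70:350],None,fx=2.8,fy=2.8,interpolation=cv2.INTER_CUBIC))
```

```text
{'time': 40.2, 'q': [-0.0172, 0.1857, -0.1049, 1.2792, -0.0296, 1.8031], 'joint_velocities': [0.0669, -0.0033, -0.0015, 0.0017, 0.0433, 0.1436], 'joint_efforts': [5.1982, -46.4489, 35.4196, -0.1635, 1.0831, -0.1252], 'ee_pos': [0.5536, -0.0182, 0.1692], 'orientation': [3.113, -0.0078, -0.2493], 'wrist_force': [-0.6148, -4.0001, -0.8504], 'ft_torque': [-0.1655, 0.0162, -0.0095], 'opening': 0.034}
rotvec to level [0.0296 0.0005 0.001 ]
```

View pics/t21c.png

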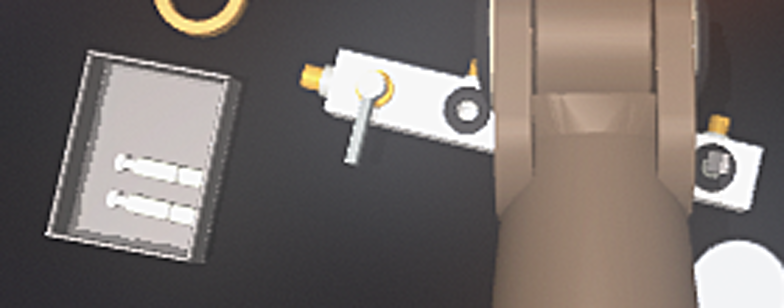

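Call:
{"fn": "apply_moves", "kwargs": {"increments": [{"tx": 0.002,"ty": -0.018,"tz": -0.015,"wx": 0.03,"wy": 0,"wz": 0},{"tx": 0,"ty": -0.014,"tz": -0.015,"wx": 0,"wy": 0,"wz": 0},{"tx": 0,"ty": 0,"tz": -0.012,"wx": 0,"wy": 0,"wz": 0},{"tx": 0,"ty": 0,"tz": 0,"wx": 0,"wy": 0,"wz": 0},{"tx": 0,"ty": 0,"tz": 0,"wx": 0,"wy": 0,"wz": 0},{"tx": 0,"ty": 0,"tz": 0,"wx": 0,"wy": 0,"wz": 0},{"tx": 0,"ty": 0,"tz": 0,"wx": 0,"wy": 0,"wz": 0},{"tx": 0,"ty": 0,"tz": 0,"wx": 0,"wy": 0,"wz": 0},{"tx": 0,"ty": 0,"tz": 0,"wx": 0,"wy": 0,"wz": 0},{"tx": 0,"ty": 0,"tz": 0,"wx": 0,"wy": 0,"wz": 0}]}}

```text
time: 41.45
ee_pos: [0.5565, -0.0499, 0.1272]
orientation: [-3.139, -0.003, -0.249]
wrist_force: [0.6, 0.6, -0.0]
opening: 0.0341
```

Run:
```python
from h import *
T=wristpose();np.save('T22.npy',T);snap('wrist','w22.png');st();dev()
im=cv2.imread('pics/w22.png');cv2.imwrite('pics/w22c.png',cv2.resize(im[200:360,200:360],None,fx=3.7,fy=3.7,interpolation=cv2.INTER_CUBIC))
```

```text
{'time': 41.5, 'q': [-0.0904, 0.2054, -0.1735, 1.1884, 0.0017, 1.7293], 'joint_velocities': [-0.002, -0.0003, -0.0014, -0.0013, -0.0013, 0.0016], 'joint_efforts': [0.0293, -47.9945, 34.5712, -0.029, 0.0052, 0.0001], 'ee_pos': [0.5565, -0.05, 0.1271], 'orientation': [-3.1393, -0.0032, -0.2489], 'wrist_force': [-0.5251, -0.6683, 0.1848], 'ft_torque': [-0.0138, -0.0164, 0.0139], 'opening': 0.0341}
rotvec to level [-0.0014  0.0036  0.0005]
```

View pics/w22c.png

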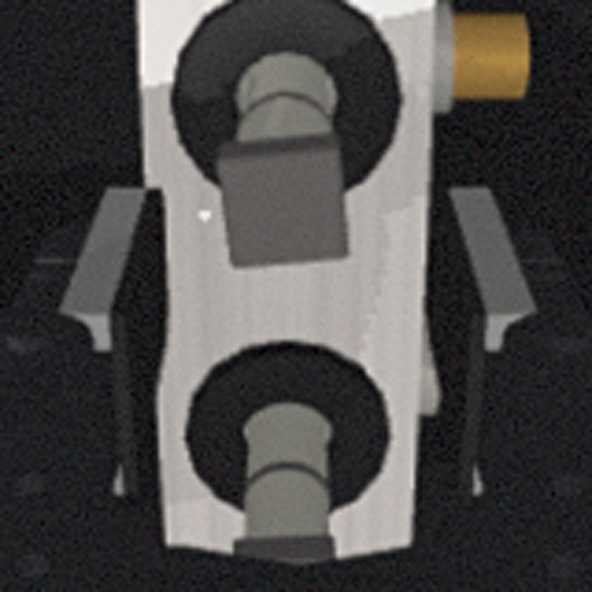

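Call:
{"fn": "apply_moves", "kwargs": {"increments": [{"tx": -0.001,"ty": 0,"tz": -0.01,"wx": 0,"wy": 0.003,"wz": 0},{"tx": 0,"ty": 0,"tz": -0.015,"wx": 0,"wy": 0,"wz": 0},{"tx": 0,"ty": 0,"tz": -0.015,"wx": 0,"wy": 0,"wz": 0},{"tx": 0,"ty": 0,"tz": -0.012,"wx": 0,"wy": 0,"wz": 0},{"tx": 0,"ty": 0,"tz": -0.006,"wx": 0,"wy": 0,"wz": 0},{"tx": 0,"ty": 0,"tz": -0.003,"wx": 0,"wy": 0,"wz": 0},{"tx": 0,"ty": 0,"tz": 0,"wx": 0,"wy": 0,"wz": 0},{"tx": 0,"ty": 0,"tz": 0,"wx": 0,"wy": 0,"wz": 0},{"tx": 0,"ty": 0,"tz": 0,"wx": 0,"wy": 0,"wz": 0},{"tx": 0,"ty": 0,"tz": 0,"wx": 0,"wy": 0,"wz": 0}]}}

```text
time: 42.75
ee_pos: [0.5552, -0.0501, 0.0615]
orientation: [-3.14, 0.0, -0.249]
wrist_force: [0.2, -0.7, -0.4]
opening: 0.034
```

Call:
{"fn": "apply_moves", "kwargs": {"increments": [{"tx": 0,"ty": 0,"tz": 0,"wx": 0,"wy": 0,"wz": 0},{"tx": 0,"ty": 0,"tz": 0,"wx": 0,"wy": 0,"wz": 0},{"tx": 0,"ty": 0,"tz": 0,"wx": 0,"wy": 0,"wz": 0},{"tx": 0,"ty": 0,"tz": -0.001,"wx": 0,"wy": 0,"wz": 0},{"tx": 0,"ty": 0,"tz": -0.001,"wx": 0,"wy": 0,"wz": 0},{"tx": 0,"ty": 0,"tz": -0.001,"wx": 0,"wy": 0,"wz": 0},{"tx": 0,"ty": 0,"tz": -0.001,"wx": 0,"wy": 0,"wz": 0},{"tx": 0,"ty": 0,"tz": -0.001,"wx": 0,"wy": 0,"wz": 0},{"tx": 0,"ty": 0,"tz": -0.001,"wx": 0,"wy": 0,"wz": 0},{"tx": 0,"ty": 0,"tz": -0.001,"wx": 0,"wy": 0,"wz": 0}], "fingers": -0.46}}

```text
time: 44.0
ee_pos: [0.5553, -0.0501, 0.0558]
orientation: [-3.14, -0.001, -0.249]
wrist_force: [-1.6, 0.6, 5.4]
opening: 0.0231
```

Call:
{"fn": "apply_moves", "kwargs": {"increments": [{"tx": 0,"ty": 0,"tz": -0.0008,"wx": 0,"wy": 0,"wz": 0},{"tx": 0,"ty": 0,"tz": -0.0008,"wx": 0,"wy": 0,"wz": 0},{"tx": 0,"ty": 0,"tz": -0.0008,"wx": 0,"wy": 0,"wz": 0},{"tx": 0,"ty": 0,"tz": -0.0008,"wx": 0,"wy": 0,"wz": 0},{"tx": 0,"ty": 0,"tz": -0.0008,"wx": 0,"wy": 0,"wz": 0},{"tx": 0,"ty": 0,"tz": -0.0008,"wx": 0,"wy": 0,"wz": 0},{"tx": 0,"ty": 0,"tz": -0.0008,"wx": 0,"wy": 0,"wz": 0},{"tx": 0,"ty": 0,"tz": -0.0008,"wx": 0,"wy": 0,"wz": 0},{"tx": 0,"ty": 0,"tz": -0.0008,"wx": 0,"wy": 0,"wz": 0},{"tx": 0,"ty": 0,"tz": -0.0008,"wx": 0,"wy": 0,"wz": 0}]}}

```text
time: 45.25
ee_pos: [0.5553, -0.0501, 0.0513]
orientation: [-3.14, -0.004, -0.249]
wrist_force: [-4.6, -0.1, 10.6]
opening: 0.0229
```

Call:
{"fn": "apply_moves", "kwargs": {"increments": [{"tx": 0,"ty": 0,"tz": -0.0008,"wx": 0,"wy": 0,"wz": 0},{"tx": 0,"ty": 0,"tz": -0.0008,"wx": 0,"wy": 0,"wz": 0},{"tx": 0,"ty": 0,"tz": -0.0008,"wx": 0,"wy": 0,"wz": 0},{"tx": 0,"ty": 0,"tz": -0.0007,"wx": 0,"wy": 0,"wz": 0},{"tx": 0,"ty": 0,"tz": -0.0006,"wx": 0,"wy": 0,"wz": 0},{"tx": 0,"ty": 0,"tz": -0.0006,"wx": 0,"wy": 0,"wz": 0},{"tx": 0,"ty": 0,"tz": -0.0006,"wx": 0,"wy": 0,"wz": 0},{"tx": 0,"ty": 0,"tz": -0.0006,"wx": 0,"wy": 0,"wz": 0},{"tx": 0,"ty": 0,"tz": -0.0006,"wx": 0,"wy": 0,"wz": 0},{"tx": 0,"ty": 0,"tz": -0.0006,"wx": 0,"wy": 0,"wz": 0}], "fingers": -1, "grip_force": 50}}

```text
time: 46.5
ee_pos: [0.555, -0.0499, 0.0517]
orientation: [-3.138, -0.008, -0.249]
wrist_force: [-3.2, 0.3, 8.2]
opening: 0.0149
```

Call:
{"fn": "apply_moves", "kwargs": {"increments": [{"tx": 0,"ty": 0,"tz": 0.003,"wx": 0,"wy": 0,"wz": 0},{"tx": 0,"ty": 0,"tz": 0.003,"wx": 0,"wy": 0,"wz": 0},{"tx": 0,"ty": 0,"tz": 0.004,"wx": 0,"wy": 0,"wz": 0},{"tx": 0,"ty": 0,"tz": 0.005,"wx": 0,"wy": 0,"wz": 0},{"tx": 0,"ty": 0,"tz": 0.006,"wx": 0,"wy": 0,"wz": 0},{"tx": 0,"ty": 0,"tz": 0.006,"wx": 0,"wy": 0,"wz": 0},{"tx": 0,"ty": 0,"tz": 0.006,"wx": 0,"wy": 0,"wz": 0},{"tx": 0,"ty": 0,"tz": 0.006,"wx": 0,"wy": 0,"wz": 0},{"tx": 0,"ty": 0,"tz": 0.008,"wx": 0,"wy": 0,"wz": 0},{"tx": 0,"ty": 0,"tz": 0.008,"wx": 0,"wy": 0,"wz": 0}]}}

```text
time: 47.75
ee_pos: [0.5546, -0.0499, 0.1089]
orientation: [-3.139, -0.006, -0.249]
wrist_force: [0.8, 0.2, -0.9]
opening: 0.0146
```

Run:
```python
from h import *
snap('wrist','w23.png');st();dev()
```

```text
{'time': 47.8, 'q': [-0.0906, 0.2063, -0.2105, 1.1457, 0.0019, 1.7292], 'joint_velocities': [-0.0002, -0.0004, -0.0075, -0.0283, -0.0001, 0.0019], 'joint_efforts': [-0.0005, -44.7576, 31.7408, -0.1318, 0.0048, -0.0], 'ee_pos': [0.5552, -0.0499, 0.1101], 'orientation': [-3.1384, -0.0079, -0.249], 'wrist_force': [0.6447, -0.0752, 0.1708], 'ft_torque': [-0.0019, -0.009, -0.0064], 'opening': 0.0148}
rotvec to level [-0.0011  0.0085  0.0006]
```

View pics/w23.png

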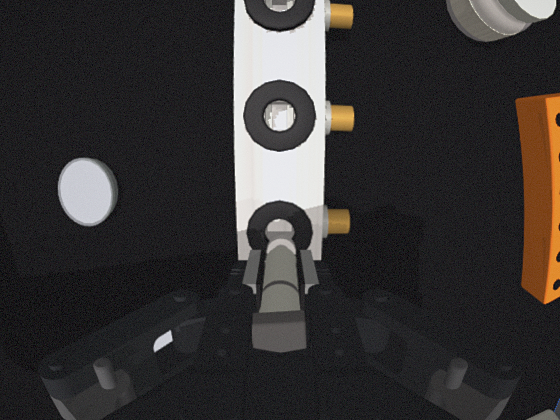

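Call:
{"fn": "apply_moves", "kwargs": {"increments": [{"tx": 0,"ty": 0,"tz": 0.02,"wx": 0,"wy": 0,"wz": 0},{"tx": 0,"ty": 0.015,"tz": 0.025,"wx": 0,"wy": 0,"wz": 0},{"tx": 0.001,"ty": 0.035,"tz": 0.02,"wx": 0,"wy": 0,"wz": 0},{"tx": 0.002,"ty": 0.05,"tz": 0,"wx": 0,"wy": 0,"wz": 0},{"tx": 0.002,"ty": 0.055,"tz": 0,"wx": 0,"wy": 0,"wz": 0},{"tx": 0.002,"ty": 0.055,"tz": 0,"wx": 0.08,"wy": -0.02,"wz": 0},{"tx": 0.002,"ty": 0.055,"tz": 0,"wx": 0.1,"wy": -0.025,"wz": 0},{"tx": 0.002,"ty": 0.055,"tz": 0,"wx": 0.1,"wy": -0.025,"wz": 0},{"tx": 0.002,"ty": 0.04,"tz": 0,"wx": 0.1,"wy": -0.025,"wz": 0},{"tx": 0.002,"ty": 0.03,"tz": 0,"wx": 0.08,"wy": -0.018,"wz": 0}]}}

```text
time: 49.05
ee_pos: [0.5702, 0.352, 0.18]
orientation: [-2.649, -0.002, -0.254]
wrist_force: [1.2, 0.8, -0.2]
opening: 0.0146
```

Run:
```python
from h import *
T=wristpose();snap('wrist','w24.png');st();tilt()
```

```text
{'time': 49.1, 'q': [0.3867, 0.1543, -0.2144, 0.8892, 0.391, 2.2724], 'joint_velocities': [-0.0207, 0.0137, 0.0364, 0.1213, -0.1033, -0.0576], 'joint_efforts': [-1.4922, -50.4684, 40.2576, -2.2451, 0.9499, 0.021], 'ee_pos': [0.5697, 0.3536, 0.1793], 'orientation': [-2.646, -0.001, -0.2528], 'wrist_force': [-0.5402, 0.519, -0.783], 'ft_torque': [-0.4481, 0.1545, -0.0216], 'opening': 0.0147}
to tilt [ 0.004 -0.     0.004]
```

View pics/w24.png

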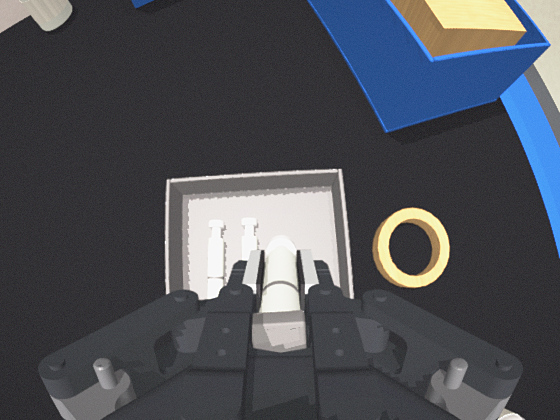

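Call:
{"fn": "apply_moves", "kwargs": {"increments": [{"tx": 0.002,"ty": 0.028,"tz": -0.005,"wx": 0,"wy": 0,"wz": 0},{"tx": 0.001,"ty": 0.024,"tz": -0.015,"wx": 0,"wy": 0,"wz": 0},{"tx": 0,"ty": 0.002,"tz": -0.025,"wx": 0,"wy": 0,"wz": 0},{"tx": 0,"ty": 0,"tz": -0.025,"wx": 0,"wy": 0,"wz": 0},{"tx": 0,"ty": 0,"tz": -0.025,"wx": 0,"wy": 0,"wz": 0},{"tx": 0,"ty": 0,"tz": -0.02,"wx": 0,"wy": 0,"wz": 0},{"tx": 0,"ty": 0,"tz": -0.012,"wx": 0,"wy": 0,"wz": 0},{"tx": 0,"ty": 0,"tz": -0.007,"wx": 0,"wy": 0,"wz": 0},{"tx": 0,"ty": 0,"tz": 0,"wx": 0,"wy": 0,"wz": 0},{"tx": 0,"ty": 0,"tz": 0,"wx": 0,"wy": 0,"wz": 0}]}}

```text
time: 50.35
ee_pos: [0.5734, 0.4071, 0.0433]
orientation: [-2.652, -0.004, -0.254]
wrist_force: [-0.3, 0.8, -0.8]
opening: 0.0147
```

Run:
```python
from h import *
T=wristpose();snap('wrist','w25.png');st();tilt()
```

```text
{'time': 50.4, 'q': [0.4696, 0.2785, -0.3739, 0.5761, 0.3577, 2.3556], 'joint_velocities': [0.0012, -0.0012, -0.0001, -0.0017, 0.0002, 0.0004], 'joint_efforts': [0.0025, -52.7363, 34.6605, -3.3062, 1.0908, -0.0003], 'ee_pos': [0.5734, 0.407, 0.0434], 'orientation': [-2.6516, -0.0044, -0.2538], 'wrist_force': [-0.4059, -1.1114, -0.0672], 'ft_torque': [-0.4973, 0.1228, -0.0252], 'opening': 0.0147}
to tilt [0.011 0.002 0.005]
```

View pics/w25.png

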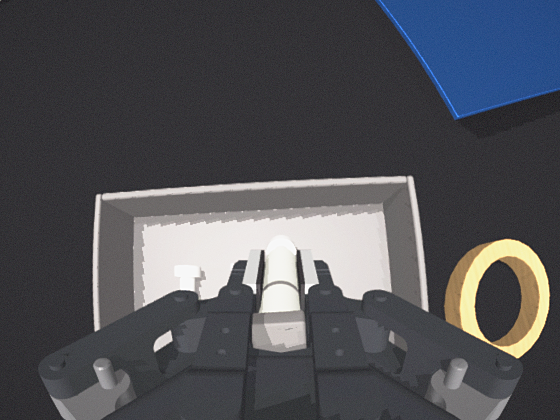

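Call:
{"fn": "apply_moves", "kwargs": {"increments": [{"tx": 0,"ty": 0,"tz": 0,"wx": 0,"wy": 0,"wz": 0},{"tx": 0,"ty": 0,"tz": 0,"wx": 0,"wy": 0,"wz": 0},{"tx": 0,"ty": 0,"tz": 0,"wx": 0,"wy": 0,"wz": 0},{"tx": 0,"ty": 0,"tz": 0,"wx": 0,"wy": 0,"wz": 0},{"tx": 0,"ty": 0,"tz": 0,"wx": 0,"wy": 0,"wz": 0},{"tx": 0,"ty": 0,"tz": 0,"wx": 0,"wy": 0,"wz": 0},{"tx": 0,"ty": 0,"tz": 0,"wx": 0,"wy": 0,"wz": 0},{"tx": 0,"ty": 0,"tz": 0,"wx": 0,"wy": 0,"wz": 0},{"tx": 0,"ty": 0,"tz": 0,"wx": 0,"wy": 0,"wz": 0},{"tx": 0,"ty": 0,"tz": 0,"wx": 0,"wy": 0,"wz": 0}], "fingers": -0.3}}

```text
time: 51.65
ee_pos: [0.5743, 0.4076, 0.0452]
orientation: [-2.65, -0.006, -0.254]
wrist_force: [-0.5, 0.5, 0.1]
opening: 0.0296
```

Run:
```python
from h import *
T=wristpose();snap('wrist','w26.png');st()
```

```text
{'time': 51.7, 'q': [0.4697, 0.277, -0.3723, 0.5764, 0.3579, 2.3555], 'joint_velocities': [-0.0011, 0.0011, -0.0002, -0.0017, -0.0009, 0.0003], 'joint_efforts': [0.0011, -52.7134, 34.7142, -3.302, 1.0552, 0.0001], 'ee_pos': [0.5743, 0.4076, 0.0452], 'orientation': [-2.6497, -0.0064, -0.2536], 'wrist_force': [0.3591, -0.5472, 0.6083], 'ft_torque': [-0.4639, 0.1507, -0.0048], 'opening': 0.03}
```

View pics/w26.png

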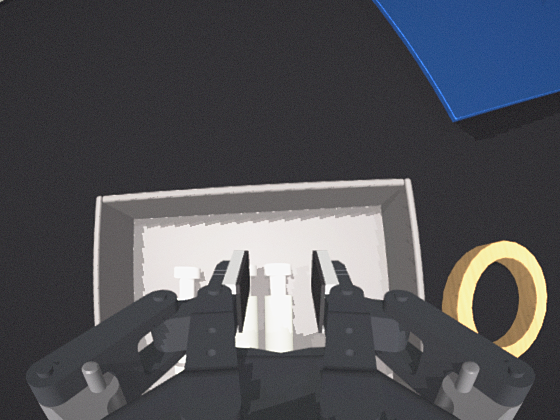

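Call:
{"fn": "apply_moves", "kwargs": {"increments": [{"tx": 0,"ty": 0,"tz": 0.02,"wx": 0,"wy": 0,"wz": 0},{"tx": 0,"ty": 0,"tz": 0.04,"wx": 0,"wy": 0,"wz": 0},{"tx": 0,"ty": -0.015,"tz": 0.04,"wx": -0.07,"wy": 0.018,"wz": 0},{"tx": -0.004,"ty": -0.045,"tz": 0.02,"wx": -0.07,"wy": 0.018,"wz": 0},{"tx": -0.005,"ty": -0.06,"tz": 0,"wx": -0.07,"wy": 0.018,"wz": 0},{"tx": -0.005,"ty": -0.06,"tz": 0,"wx": -0.07,"wy": 0.018,"wz": 0},{"tx": -0.005,"ty": -0.06,"tz": 0,"wx": -0.07,"wy": 0.018,"wz": 0},{"tx": -0.005,"ty": -0.06,"tz": 0,"wx": -0.07,"wy": 0.018,"wz": 0},{"tx": -0.005,"ty": -0.06,"tz": 0,"wx": -0.07,"wy": 0.018,"wz": 0},{"tx": -0.004,"ty": -0.06,"tz": 0,"wx": 0,"wy": 0,"wz": 0}], "fingers": -0.2}}

```text
time: 52.95
ee_pos: [0.5388, -0.0216, 0.1691]
orientation: [3.111, -0.007, -0.243]
wrist_force: [0.8, -0.0, 0.5]
opening: 0.0341
```

Run:
```python
from h import *
snap('top','t27.png');st();dev()
im=cv2.imread('pics/t27.png');cv2.imwrite('pics/t27c.png',cv2.resize(im[170:280,70:350],None,fx=2.8,fy=2.8,interpolation=cv2.INTER_CUBIC))
```

```text
{'time': 53.0, 'q': [-0.0332, 0.158, -0.138, 1.2748, -0.035, 1.7871], 'joint_velocities': [0.0762, 0.004, 0.0106, 0.0005, 0.0475, 0.161], 'joint_efforts': [5.6241, -43.8544, 36.0407, -0.5839, 1.1991, -0.134], 'ee_pos': [0.5379, -0.0282, 0.1693], 'orientation': [3.1074, -0.0075, -0.2494], 'wrist_force': [-1.474, -3.4894, -0.543], 'ft_torque': [-0.1622, 0.0377, -0.068], 'opening': 0.0343}
rotvec to level [ 0.035  -0.0011  0.0011]
```

View pics/t27c.png

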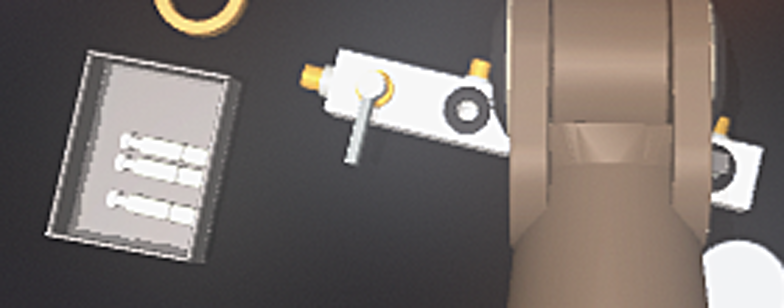

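Call:
{"fn": "apply_moves", "kwargs": {"increments": [{"tx": 0,"ty": -0.03,"tz": 0,"wx": 0.035,"wy": 0,"wz": 0},{"tx": 0,"ty": -0.035,"tz": -0.01,"wx": 0,"wy": 0,"wz": 0},{"tx": 0,"ty": -0.02,"tz": -0.015,"wx": 0,"wy": 0,"wz": 0},{"tx": 0,"ty": -0.009,"tz": -0.015,"wx": 0,"wy": 0,"wz": 0},{"tx": 0,"ty": 0,"tz": -0.002,"wx": 0,"wy": 0,"wz": 0},{"tx": 0,"ty": 0,"tz": 0,"wx": 0,"wy": 0,"wz": 0},{"tx": 0,"ty": 0,"tz": 0,"wx": 0,"wy": 0,"wz": 0},{"tx": 0,"ty": 0,"tz": 0,"wx": 0,"wy": 0,"wz": 0},{"tx": 0,"ty": 0,"tz": 0,"wx": 0,"wy": 0,"wz": 0},{"tx": 0,"ty": 0,"tz": 0,"wx": 0,"wy": 0,"wz": 0}]}}

```text
time: 54.25
ee_pos: [0.539, -0.1248, 0.1283]
orientation: [-3.139, -0.003, -0.25]
wrist_force: [0.3, 0.1, 0.6]
opening: 0.0343
```

Run:
```python
from h import *
T=wristpose();np.save('T28.npy',T);snap('wrist','w28.png');st();dev()
im=cv2.imread('pics/w28.png');cv2.imwrite('pics/w28c.png',cv2.resize(im[200:360,200:360],None,fx=3.7,fy=3.7,interpolation=cv2.INTER_CUBIC))
```

```text
{'time': 54.3, 'q': [-0.229, 0.195, -0.1837, 1.1886, 0.0027, 1.5923], 'joint_velocities': [-0.0035, -0.0004, -0.0034, 0.0003, -0.0041, -0.0011], 'joint_efforts': [0.0114, -47.2442, 34.5086, -0.0241, 0.0019, 0.0004], 'ee_pos': [0.539, -0.1248, 0.1283], 'orientation': [-3.1388, -0.0034, -0.2505], 'wrist_force': [0.6663, 0.6785, -0.3562], 'ft_torque': [0.032, 0.0416, -0.0445], 'opening': 0.0345}
rotvec to level [-0.0018  0.004   0.0021]
```

View pics/w28c.png

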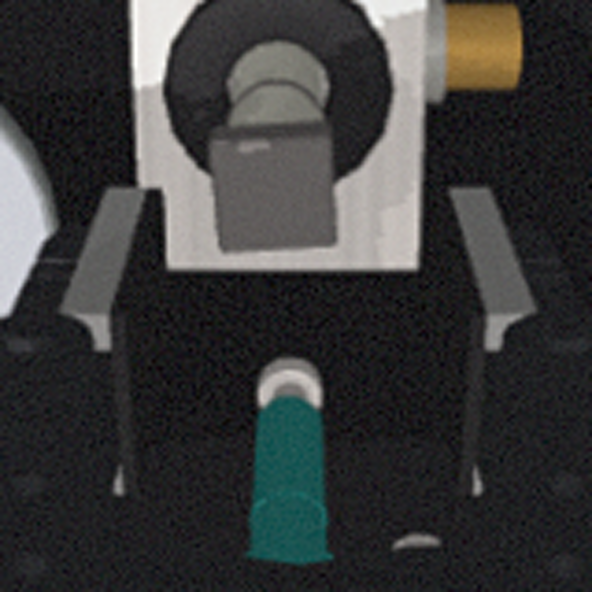

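Run:
```python
from h import *
T=np.load('T28.npy')
print(wpix2w(278.4,304,0,T)); print(pix2w('top',365,209,.088),pix2w('top',364,237,.088),pix2w('top',390,228,.088))
print(wpix2w(275.3,224.5,.058,T),wpix2w(273.8,252,.108,T))
```

```text
[ 0.51416939 -0.22030955  0.        ]
[ 0.58047865 -0.2235293   0.088     ] [ 0.5119816  -0.21817785  0.088     ] [ 0.53276087 -0.28257174  0.088     ]
[ 0.53697108 -0.123941    0.058     ] [ 0.5367697  -0.12375379  0.108     ]
```

Call:
{"fn": "apply_moves", "kwargs": {"increments": [{"tx": -0.002,"ty": 0.0012,"tz": -0.006,"wx": 0,"wy": 0.004,"wz": 0.002},{"tx": 0,"ty": 0,"tz": -0.015,"wx": 0,"wy": 0,"wz": 0},{"tx": 0,"ty": 0,"tz": -0.015,"wx": 0,"wy": 0,"wz": 0},{"tx": 0,"ty": 0,"tz": -0.015,"wx": 0,"wy": 0,"wz": 0},{"tx": 0,"ty": 0,"tz": -0.008,"wx": 0,"wy": 0,"wz": 0},{"tx": 0,"ty": 0,"tz": -0.003,"wx": 0,"wy": 0,"wz": 0},{"tx": 0,"ty": 0,"tz": 0,"wx": 0,"wy": 0,"wz": 0},{"tx": 0,"ty": 0,"tz": 0,"wx": 0,"wy": 0,"wz": 0},{"tx": 0,"ty": 0,"tz": 0,"wx": 0,"wy": 0,"wz": 0},{"tx": 0,"ty": 0,"tz": 0,"wx": 0,"wy": 0,"wz": 0}]}}

```text
time: 55.55
ee_pos: [0.5366, -0.1236, 0.0615]
orientation: [-3.14, 0.001, -0.249]
wrist_force: [-1.1, 0.4, 0.3]
opening: 0.0344
```

Run:
```python
from h import *
snap('wrist','w29.png');st();dev()
im=cv2.imread('pics/w29.png');cv2.imwrite('pics/w29c.png',cv2.resize(im[200:360,200:360],None,fx=3.7,fy=3.7,interpolation=cv2.INTER_CUBIC))
```

```text
{'time': 55.6, 'q': [-0.2274, 0.2281, -0.2935, 1.0503, 0.0017, 1.592], 'joint_velocities': [0.0016, 0.0014, -0.0034, -0.0012, 0.0012, 0.0002], 'joint_efforts': [-0.0016, -47.8929, 33.0147, 0.0409, 0.0054, -0.0], 'ee_pos': [0.5366, -0.1236, 0.0616], 'orientation': [-3.1399, 0.0012, -0.2486], 'wrist_force': [0.0417, -0.1611, 0.6802], 'ft_torque': [0.0044, 0.0415, 0.0164], 'opening': 0.0343}
rotvec to level [-0.0019 -0.0007  0.0002]
```

View pics/w29c.png

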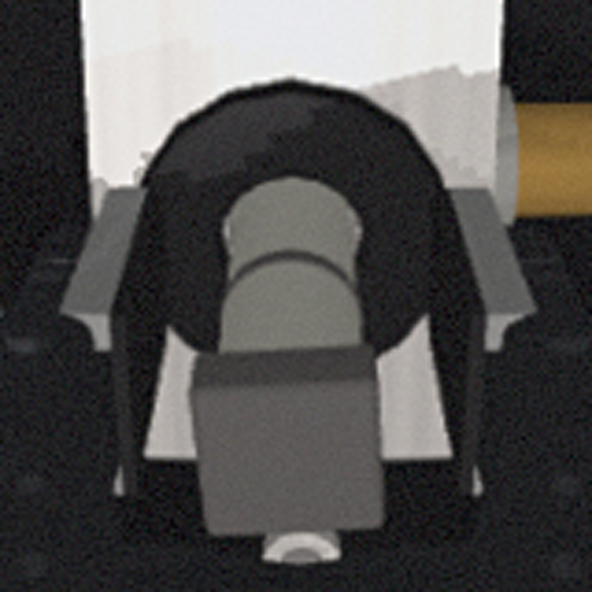

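Centred. Narrow and press.

Call:
{"fn": "apply_moves", "kwargs": {"increments": [{"tx": 0,"ty": 0,"tz": 0,"wx": 0,"wy": 0,"wz": 0},{"tx": 0,"ty": 0,"tz": 0,"wx": 0,"wy": 0,"wz": 0},{"tx": 0,"ty": 0,"tz": 0,"wx": 0,"wy": 0,"wz": 0},{"tx": 0,"ty": 0,"tz": -0.001,"wx": 0,"wy": 0,"wz": 0},{"tx": 0,"ty": 0,"tz": -0.001,"wx": 0,"wy": 0,"wz": 0},{"tx": 0,"ty": 0,"tz": -0.001,"wx": 0,"wy": 0,"wz": 0},{"tx": 0,"ty": 0,"tz": -0.001,"wx": 0,"wy": 0,"wz": 0},{"tx": 0,"ty": 0,"tz": -0.001,"wx": 0,"wy": 0,"wz": 0},{"tx": 0,"ty": 0,"tz": -0.001,"wx": 0,"wy": 0,"wz": 0},{"tx": 0,"ty": 0,"tz": -0.001,"wx": 0,"wy": 0,"wz": 0}], "fingers": -0.46}}

```text
time: 56.85
ee_pos: [0.5367, -0.1236, 0.0558]
orientation: [-3.14, -0.0, -0.249]
wrist_force: [-2.0, 0.1, 5.6]
opening: 0.0233
```

Call:
{"fn": "apply_moves", "kwargs": {"increments": [{"tx": 0,"ty": 0,"tz": -0.0008,"wx": 0,"wy": 0,"wz": 0},{"tx": 0,"ty": 0,"tz": -0.0008,"wx": 0,"wy": 0,"wz": 0},{"tx": 0,"ty": 0,"tz": -0.0008,"wx": 0,"wy": 0,"wz": 0},{"tx": 0,"ty": 0,"tz": -0.0008,"wx": 0,"wy": 0,"wz": 0},{"tx": 0,"ty": 0,"tz": -0.0008,"wx": 0,"wy": 0,"wz": 0},{"tx": 0,"ty": 0,"tz": -0.0008,"wx": 0,"wy": 0,"wz": 0},{"tx": 0,"ty": 0,"tz": -0.0008,"wx": 0,"wy": 0,"wz": 0},{"tx": 0,"ty": 0,"tz": -0.0008,"wx": 0,"wy": 0,"wz": 0},{"tx": 0,"ty": 0,"tz": -0.0008,"wx": 0,"wy": 0,"wz": 0},{"tx": 0,"ty": 0,"tz": -0.0008,"wx": 0,"wy": 0,"wz": 0}]}}

```text
time: 58.1
ee_pos: [0.5367, -0.1237, 0.0513]
orientation: [-3.14, -0.003, -0.249]
wrist_force: [-4.1, 1.0, 9.9]
opening: 0.0227
```

Call:
{"fn": "apply_moves", "kwargs": {"increments": [{"tx": 0,"ty": 0,"tz": -0.0008,"wx": 0,"wy": 0,"wz": 0},{"tx": 0,"ty": 0,"tz": -0.0008,"wx": 0,"wy": 0,"wz": 0},{"tx": 0,"ty": 0,"tz": -0.0008,"wx": 0,"wy": 0,"wz": 0},{"tx": 0,"ty": 0,"tz": -0.0007,"wx": 0,"wy": 0,"wz": 0},{"tx": 0,"ty": 0,"tz": -0.0006,"wx": 0,"wy": 0,"wz": 0},{"tx": 0,"ty": 0,"tz": -0.0006,"wx": 0,"wy": 0,"wz": 0},{"tx": 0,"ty": 0,"tz": -0.0006,"wx": 0,"wy": 0,"wz": 0},{"tx": 0,"ty": 0,"tz": -0.0006,"wx": 0,"wy": 0,"wz": 0},{"tx": 0,"ty": 0,"tz": -0.0006,"wx": 0,"wy": 0,"wz": 0},{"tx": 0,"ty": 0,"tz": -0.0006,"wx": 0,"wy": 0,"wz": 0}], "fingers": -1, "grip_force": 50}}

```text
time: 59.35
ee_pos: [0.5365, -0.1236, 0.0518]
orientation: [-3.14, -0.007, -0.249]
wrist_force: [-2.8, 1.2, 8.5]
opening: 0.0149
```

Call:
{"fn": "apply_moves", "kwargs": {"increments": [{"tx": 0,"ty": 0,"tz": 0.003,"wx": 0,"wy": 0,"wz": 0},{"tx": 0,"ty": 0,"tz": 0.003,"wx": 0,"wy": 0,"wz": 0},{"tx": 0,"ty": 0,"tz": 0.004,"wx": 0,"wy": 0,"wz": 0},{"tx": 0,"ty": 0,"tz": 0.005,"wx": 0,"wy": 0,"wz": 0},{"tx": 0,"ty": 0,"tz": 0.006,"wx": 0,"wy": 0,"wz": 0},{"tx": 0,"ty": 0,"tz": 0.006,"wx": 0,"wy": 0,"wz": 0},{"tx": 0,"ty": 0,"tz": 0.006,"wx": 0,"wy": 0,"wz": 0},{"tx": 0,"ty": 0,"tz": 0.006,"wx": 0,"wy": 0,"wz": 0},{"tx": 0,"ty": 0,"tz": 0.008,"wx": 0,"wy": 0,"wz": 0},{"tx": 0,"ty": 0,"tz": 0.008,"wx": 0,"wy": 0,"wz": 0}]}}

```text
time: 60.6
ee_pos: [0.5363, -0.1235, 0.109]
orientation: [-3.14, -0.006, -0.249]
wrist_force: [0.5, -0.1, 0.2]
opening: 0.0148
```

Run:
```python
from h import *
snap('wrist','w30.png');st();dev()
```

```text
{'time': 60.65, 'q': [-0.2274, 0.1949, -0.2244, 1.144, 0.0017, 1.592], 'joint_velocities': [-0.0001, -0.0009, -0.0099, -0.0289, 0.0022, -0.0006], 'joint_efforts': [-0.0004, -44.0311, 31.7119, -0.1243, 0.0049, 0.0], 'ee_pos': [0.5368, -0.1237, 0.1102], 'orientation': [-3.1397, -0.0074, -0.2486], 'wrist_force': [0.0417, -0.1359, 1.453], 'ft_torque': [0.0407, -0.0275, -0.0096], 'opening': 0.0148}
rotvec to level [0.     0.0077 0.0002]
```

View pics/w30.png

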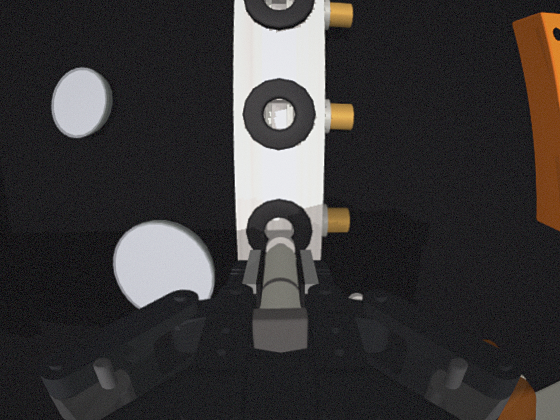

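Call:
{"fn": "apply_moves", "kwargs": {"increments": [{"tx": 0,"ty": 0,"tz": 0.02,"wx": 0,"wy": 0,"wz": 0},{"tx": 0.001,"ty": 0.015,"tz": 0.025,"wx": 0,"wy": 0,"wz": 0},{"tx": 0.004,"ty": 0.035,"tz": 0.02,"wx": 0,"wy": 0,"wz": 0},{"tx": 0.006,"ty": 0.05,"tz": 0,"wx": 0,"wy": 0,"wz": 0},{"tx": 0.006,"ty": 0.055,"tz": 0,"wx": 0,"wy": 0,"wz": 0},{"tx": 0.006,"ty": 0.055,"tz": 0,"wx": 0.05,"wy": -0.013,"wz": 0},{"tx": 0.006,"ty": 0.055,"tz": 0,"wx": 0.1,"wy": -0.025,"wz": 0},{"tx": 0.006,"ty": 0.055,"tz": 0,"wx": 0.1,"wy": -0.025,"wz": 0},{"tx": 0.006,"ty": 0.055,"tz": 0,"wx": 0.1,"wy": -0.025,"wz": 0},{"tx": 0.006,"ty": 0.05,"tz": 0,"wx": 0.08,"wy": -0.02,"wz": 0}]}}

```text
time: 61.9
ee_pos: [0.5848, 0.3129, 0.1802]
orientation: [-2.682, -0.005, -0.256]
wrist_force: [-0.4, 0.9, -1.1]
opening: 0.0147
```

Run:
```python
from h import *
T=wristpose();snap('wrist','w31.png');st();tilt()
```

```text
{'time': 61.95, 'q': [0.3305, 0.1721, -0.1791, 0.9471, 0.3812, 2.2061], 'joint_velocities': [-0.0359, 0.0019, 0.0155, 0.1197, -0.105, -0.0963], 'joint_efforts': [-2.9256, -52.8019, 37.7342, -0.9932, 0.6357, 0.0925], 'ee_pos': [0.5846, 0.3168, 0.1797], 'orientation': [-2.6769, -0.004, -0.2528], 'wrist_force': [0.4339, 2.1119, 0.0296], 'ft_torque': [-0.2685, 0.1086, 0.0343], 'opening': 0.0144}
to tilt [ 0.035 -0.005  0.004]
```

View pics/w31.png

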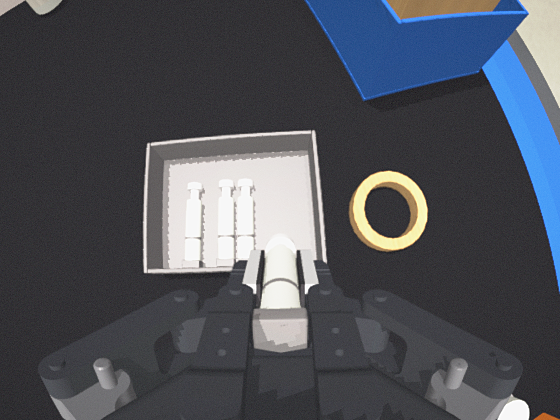

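Call:
{"fn": "apply_moves", "kwargs": {"increments": [{"tx": 0.006,"ty": 0.035,"tz": 0,"wx": 0.03,"wy": -0.005,"wz": 0},{"tx": 0.005,"ty": 0.035,"tz": -0.01,"wx": 0,"wy": 0,"wz": 0},{"tx": 0,"ty": 0.014,"tz": -0.025,"wx": 0,"wy": 0,"wz": 0},{"tx": 0,"ty": 0,"tz": -0.025,"wx": 0,"wy": 0,"wz": 0},{"tx": 0,"ty": 0,"tz": -0.025,"wx": 0,"wy": 0,"wz": 0},{"tx": 0,"ty": 0,"tz": -0.023,"wx": 0,"wy": 0,"wz": 0},{"tx": 0,"ty": 0,"tz": -0.015,"wx": 0,"wy": 0,"wz": 0},{"tx": 0,"ty": 0,"tz": -0.008,"wx": 0,"wy": 0,"wz": 0},{"tx": 0,"ty": 0,"tz": 0,"wx": 0,"wy": 0,"wz": 0},{"tx": 0,"ty": 0,"tz": 0,"wx": 0,"wy": 0,"wz": 0}]}}

```text
time: 63.2
ee_pos: [0.5955, 0.4051, 0.0466]
orientation: [-2.646, -0.003, -0.251]
wrist_force: [0.7, 0.3, -0.7]
opening: 0.0149
```

Run:
```python
from h import *
T=wristpose();snap('wrist','w32.png');st();tilt()
```

```text
{'time': 63.25, 'q': [0.4481, 0.3088, -0.3256, 0.5991, 0.3707, 2.3325], 'joint_velocities': [0.0003, -0.005, -0.0002, -0.0008, -0.0008, -0.0002], 'joint_efforts': [0.0125, -54.8358, 34.8698, -3.255, 1.1278, 0.0], 'ee_pos': [0.5955, 0.4051, 0.0467], 'orientation': [-2.6457, -0.0036, -0.2507], 'wrist_force': [0.427, 0.6192, -0.6902], 'ft_torque': [-0.4885, 0.1011, -0.0533], 'opening': 0.0147}
to tilt [0.005 0.002 0.002]
```

View pics/w32.png

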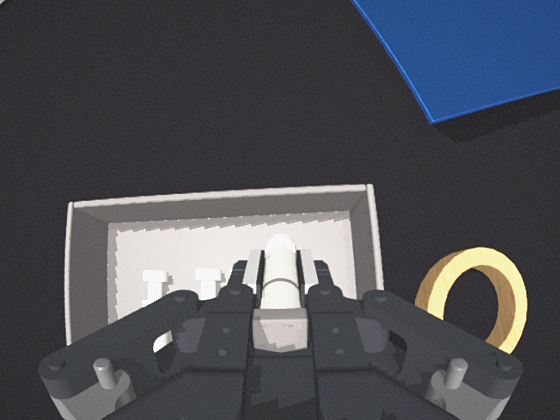

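Call:
{"fn": "apply_moves", "kwargs": {"increments": [{"tx": 0,"ty": 0,"tz": -0.003,"wx": 0,"wy": 0,"wz": 0},{"tx": 0,"ty": 0,"tz": 0,"wx": 0,"wy": 0,"wz": 0},{"tx": 0,"ty": 0,"tz": 0,"wx": 0,"wy": 0,"wz": 0},{"tx": 0,"ty": 0,"tz": 0,"wx": 0,"wy": 0,"wz": 0},{"tx": 0,"ty": 0,"tz": 0,"wx": 0,"wy": 0,"wz": 0},{"tx": 0,"ty": 0,"tz": 0,"wx": 0,"wy": 0,"wz": 0},{"tx": 0,"ty": 0,"tz": 0,"wx": 0,"wy": 0,"wz": 0},{"tx": 0,"ty": 0,"tz": 0,"wx": 0,"wy": 0,"wz": 0},{"tx": 0,"ty": 0,"tz": 0,"wx": 0,"wy": 0,"wz": 0},{"tx": 0,"ty": 0,"tz": 0,"wx": 0,"wy": 0,"wz": 0}], "fingers": -0.34}}

```text
time: 64.5
ee_pos: [0.5966, 0.4056, 0.0456]
orientation: [-2.644, -0.006, -0.251]
wrist_force: [0.3, 0.2, 0.1]
opening: 0.0278
```

Run:
```python
from h import *
T=wristpose();snap('wrist','w33.png');st()
```

```text
{'time': 64.55, 'q': [0.4481, 0.3098, -0.3278, 0.5926, 0.3709, 2.3325], 'joint_velocities': [0.0006, -0.0006, -0.0006, 0.0003, 0.0002, 0.0], 'joint_efforts': [0.0002, -54.9203, 34.8541, -3.2553, 1.0937, 0.0001], 'ee_pos': [0.5966, 0.4056, 0.0456], 'orientation': [-2.6435, -0.0059, -0.2507], 'wrist_force': [-0.0764, 0.2712, 0.203], 'ft_torque': [-0.4538, 0.0787, 0.0793], 'opening': 0.028}
```

View pics/w33.png

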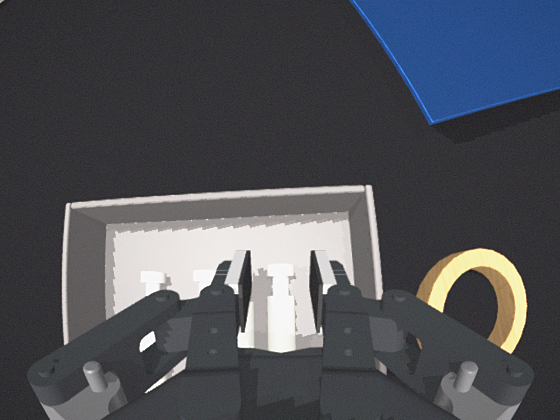

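Call:
{"fn": "apply_moves", "kwargs": {"increments": [{"tx": 0,"ty": 0,"tz": 0.02,"wx": 0,"wy": 0,"wz": 0},{"tx": 0,"ty": 0,"tz": 0.04,"wx": 0,"wy": 0,"wz": 0},{"tx": 0,"ty": 0,"tz": 0.04,"wx": -0.1,"wy": 0.025,"wz": 0},{"tx": -0.004,"ty": -0.02,"tz": 0.02,"wx": -0.1,"wy": 0.025,"wz": 0},{"tx": -0.005,"ty": -0.035,"tz": 0,"wx": -0.1,"wy": 0.025,"wz": 0},{"tx": -0.005,"ty": -0.035,"tz": 0,"wx": -0.1,"wy": 0.025,"wz": 0},{"tx": -0.005,"ty": -0.035,"tz": 0,"wx": -0.08,"wy": 0.02,"wz": 0},{"tx": -0.005,"ty": -0.03,"tz": 0,"wx": 0,"wy": 0,"wz": 0.17},{"tx": -0.005,"ty": -0.03,"tz": 0,"wx": 0,"wy": 0,"wz": 0.17},{"tx": -0.004,"ty": -0.015,"tz": 0,"wx": 0,"wy": 0,"wz": 0.17}], "fingers": -0.2}}

```text
time: 65.8
ee_pos: [0.5613, 0.2004, 0.1682]
orientation: [3.128, -0.008, 0.28]
wrist_force: [-1.2, -0.8, -0.5]
opening: 0.0342
```

Run:
```python
from h import *
st();dev(1.322)
T=wristpose();g=R.from_euler('xyz',[np.pi,0,R.from_matrix(T[:3,:3]).as_euler('xyz')[2]]).as_matrix();print(R.from_matrix(g@T[:3,:3].T).as_rotvec())
```

```text
{'time': 65.8, 'q': [0.3497, 0.2608, -0.0124, 1.2909, -0.0137, 1.641], 'joint_velocities': [-0.1697, -0.1535, -0.2024, -0.0768, 0.014, -1.57], 'joint_efforts': [0.7926, -51.335, 35.5715, 0.1939, -0.1123, 1.613], 'ee_pos': [0.5613, 0.2004, 0.1682], 'orientation': [3.1284, -0.0075, 0.2795], 'wrist_force': [-1.1567, -0.797, -0.5005], 'ft_torque': [-0.0383, 0.0565, -0.0137], 'opening': 0.0342}
rotvec to level [0.0039 0.0154 1.0425]
[1.05911299e-02 1.08882136e-02 4.97270834e-05]
```

Call:
{"fn": "apply_moves", "kwargs": {"increments": [{"tx": 0.002,"ty": -0.008,"tz": 0,"wx": 0.0106,"wy": 0.0109,"wz": 0},{"tx": 0,"ty": 0,"tz": 0,"wx": 0,"wy": 0,"wz": 0.16},{"tx": 0,"ty": 0,"tz": 0,"wx": 0,"wy": 0,"wz": 0.16},{"tx": 0,"ty": 0,"tz": 0,"wx": 0,"wy": 0,"wz": 0.16},{"tx": 0,"ty": 0,"tz": 0,"wx": 0,"wy": 0,"wz": 0.16},{"tx": 0,"ty": 0,"tz": 0,"wx": 0,"wy": 0,"wz": 0.16},{"tx": 0,"ty": 0,"tz": 0,"wx": 0,"wy": 0,"wz": 0.14},{"tx": 0,"ty": 0,"tz": 0,"wx": 0,"wy": 0,"wz": 0},{"tx": 0,"ty": 0,"tz": 0,"wx": 0,"wy": 0,"wz": 0},{"tx": 0,"ty": 0,"tz": 0,"wx": 0,"wy": 0,"wz": 0}]}}

```text
time: 67.05
ee_pos: [0.5668, 0.1929, 0.1679]
orientation: [-3.137, -0.002, 1.216]
wrist_force: [0.1, -0.7, 1.1]
opening: 0.0343
```

Run:
```python
from h import *
T=wristpose();np.save('T34.npy',T);snap('wrist','w34.png');st();dev(1.322)
snap('scene','s34.png')
im=cv2.imread('pics/s34.png');cv2.imwrite('pics/s34c.png',im[150:400,180:530])
```

```text
{'time': 67.1, 'q': [0.3257, 0.2737, 0.0039, 1.3035, 0.0048, 0.6805], 'joint_velocities': [0.0011, -0.0019, -0.0012, 0.0008, 0.0, -0.0142], 'joint_efforts': [-0.0024, -52.9781, 35.129, 0.0587, 0.0163, 0.0195], 'ee_pos': [0.5668, 0.1929, 0.1679], 'orientation': [-3.1366, -0.0022, 1.216], 'wrist_force': [-0.7405, -0.682, -1.045], 'ft_torque': [0.0125, 0.0325, -0.0195], 'opening': 0.0342}
rotvec to level [-0.0036 -0.0041  0.106 ]
```

View pics/w34.png

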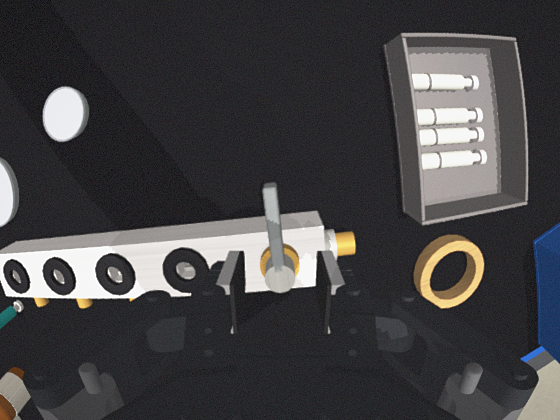

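View pics/s34c.png

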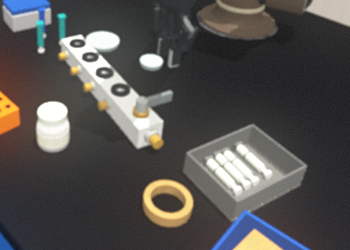

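Call:
{"fn": "apply_moves", "kwargs": {"increments": [{"tx": -0.002,"ty": -0.003,"tz": 0,"wx": -0.0036,"wy": -0.004,"wz": 0.1},{"tx": -0.0015,"ty": -0.002,"tz": -0.015,"wx": 0,"wy": 0,"wz": 0},{"tx": 0,"ty": 0,"tz": -0.02,"wx": 0,"wy": 0,"wz": 0},{"tx": 0,"ty": 0,"tz": -0.02,"wx": 0,"wy": 0,"wz": 0},{"tx": 0,"ty": 0,"tz": -0.02,"wx": 0,"wy": 0,"wz": 0},{"tx": 0,"ty": 0,"tz": -0.015,"wx": 0,"wy": 0,"wz": 0},{"tx": 0,"ty": 0,"tz": -0.01,"wx": 0,"wy": 0,"wz": 0},{"tx": 0,"ty": 0,"tz": -0.003,"wx": 0,"wy": 0,"wz": 0},{"tx": 0,"ty": 0,"tz": 0,"wx": 0,"wy": 0,"wz": 0},{"tx": 0,"ty": 0,"tz": 0,"wx": 0,"wy": 0,"wz": 0}]}}

```text
time: 68.4
ee_pos: [0.562, 0.1873, 0.0581]
orientation: [-3.141, 0.0, 1.305]
wrist_force: [0.2, -0.1, 0.3]
opening: 0.0344
```

Run:
```python
from h import *
T=wristpose();np.save('T35.npy',T);snap('wrist','w35.png');st();dev(1.322)
```

```text
{'time': 68.45, 'q': [0.3214, 0.3044, -0.2004, 1.0666, 0.0005, 0.5871], 'joint_velocities': [0.0019, -0.0027, 0.0004, 0.0001, 0.0016, -0.0004], 'joint_efforts': [-0.0018, -52.8326, 33.1528, 0.0349, 0.0016, 0.0015], 'ee_pos': [0.5621, 0.1873, 0.0582], 'orientation': [-3.1407, -0.0, 1.3051], 'wrist_force': [0.0861, 0.0452, -0.1141], 'ft_torque': [0.0497, -0.0265, 0.0343], 'opening': 0.0341}
rotvec to level [-0.0003 -0.0008  0.0169]
```

View pics/w35.png

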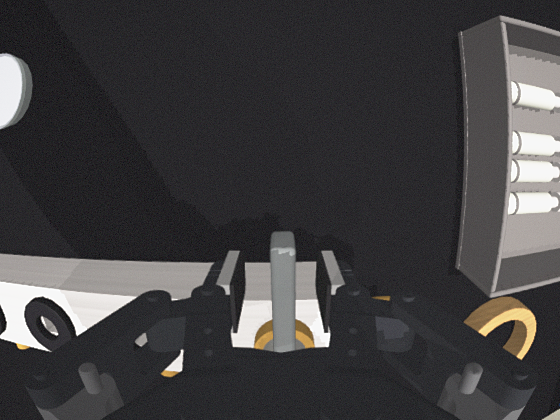

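Call:
{"fn": "apply_moves", "kwargs": {"increments": [{"tx": 0,"ty": 0,"tz": 0.003,"wx": 0,"wy": 0,"wz": 0.016},{"tx": 0,"ty": 0,"tz": 0,"wx": 0,"wy": 0,"wz": 0},{"tx": 0,"ty": 0,"tz": 0,"wx": 0,"wy": 0,"wz": 0},{"tx": 0,"ty": 0,"tz": 0,"wx": 0,"wy": 0,"wz": 0},{"tx": 0,"ty": 0,"tz": 0,"wx": 0,"wy": 0,"wz": 0},{"tx": 0,"ty": 0,"tz": 0,"wx": 0,"wy": 0,"wz": 0},{"tx": 0,"ty": 0,"tz": 0,"wx": 0,"wy": 0,"wz": 0},{"tx": 0,"ty": 0,"tz": 0,"wx": 0,"wy": 0,"wz": 0},{"tx": 0,"ty": 0,"tz": 0,"wx": 0,"wy": 0,"wz": 0},{"tx": 0,"ty": 0,"tz": 0,"wx": 0,"wy": 0,"wz": 0}], "fingers": -1, "grip_force": 40}}

```text
time: 69.7
ee_pos: [0.5627, 0.1883, 0.0625]
orientation: [3.141, -0.002, 1.323]
wrist_force: [0.6, 1.4, -1.0]
opening: 0.0088
```

Run:
```python
from h import *
st();o=telemetry.get_obs();y=o['orientation'][2];p=np.array(o['ee_pos'][:2])
th=y+np.pi/2; c=p-.0515*np.array([np.cos(th),np.sin(th)]);print(np.degrees(th),c)
# target: rotate -45deg about axis est
t=th-np.radians(45)/6*np.arange(7);q=c+.0515*np.c_[np.cos(t),np.sin(t)];print(np.diff(q,axis=0).round(4),q[-1],np.radians(45)/6)
```

```text
{'time': 69.7, 'q': [0.322, 0.3018, -0.1942, 1.0733, 0.0019, 0.57], 'joint_velocities': [-0.0026, -0.0008, -0.0004, -0.0014, -0.0013, 0.0005], 'joint_efforts': [-0.8353, -53.5218, 33.5033, 0.1971, -0.2817, -0.0284], 'ee_pos': [0.5627, 0.1883, 0.0625], 'orientation': [3.1414, -0.0024, 1.3228], 'wrist_force': [0.6395, 1.3631, -1.0462], 'ft_torque': [0.1477, 0.026, -0.001], 'opening': 0.0088}
165.79213200788513 [0.61264218 0.17569456]
[[0.0021 0.0064]
 [0.0029 0.0061]
 [0.0037 0.0057]
 [0.0044 0.0051]
 [0.005  0.0045]
 [0.0055 0.0038]] [0.58627805 0.21993461] 0.1308996938995747
```

Call:
{"fn": "apply_moves", "kwargs": {"increments": [{"tx": 0.0021,"ty": 0.0064,"tz": 0,"wx": 0,"wy": 0,"wz": -0.131},{"tx": 0.0029,"ty": 0.0061,"tz": 0,"wx": 0,"wy": 0,"wz": -0.131},{"tx": 0.0037,"ty": 0.0057,"tz": 0,"wx": 0,"wy": 0,"wz": -0.131},{"tx": 0.0044,"ty": 0.0051,"tz": 0,"wx": 0,"wy": 0,"wz": -0.131},{"tx": 0.005,"ty": 0.0045,"tz": 0,"wx": 0,"wy": 0,"wz": -0.131},{"tx": 0.0045,"ty": 0.003,"tz": 0,"wx": 0,"wy": 0,"wz": -0.11},{"tx": 0,"ty": 0,"tz": 0,"wx": 0,"wy": 0,"wz": 0},{"tx": 0,"ty": 0,"tz": 0,"wx": 0,"wy": 0,"wz": 0},{"tx": 0,"ty": 0,"tz": 0,"wx": 0,"wy": 0,"wz": 0},{"tx": 0,"ty": 0,"tz": 0,"wx": 0,"wy": 0,"wz": 0}]}}

```text
time: 70.95
ee_pos: [0.5858, 0.2194, 0.0625]
orientation: [3.141, -0.002, 0.54]
wrist_force: [0.9, 2.2, -1.2]
opening: 0.0092
```

Run:
```python
from h import *
st();dev(.537)
p=np.array(telemetry.get_obs()['ee_pos'][:2]);d=p-[.6126,.1757];print(np.degrees(np.arctan2(d[1],d[0])),np.linalg.norm(d))
snap('wrist','w36.png')
```

```text
{'time': 70.95, 'q': [0.3586, 0.359, -0.1144, 1.0955, -0.0006, 1.3898], 'joint_velocities': [-0.001, -0.0018, -0.0004, -0.0029, 0.0016, -0.0047], 'joint_efforts': [-0.7963, -57.5527, 33.518, 0.4863, -0.3931, -0.0318], 'ee_pos': [0.5858, 0.2194, 0.0625], 'orientation': [3.1407, -0.0018, 0.5396], 'wrist_force': [0.8999, 2.231, -1.1844], 'ft_torque': [0.3033, -0.0983, 0.0179], 'opening': 0.0092}
rotvec to level [-0.0002  0.002  -0.0026]
121.55463577855276 0.05123085090525352
```

View pics/w36.png

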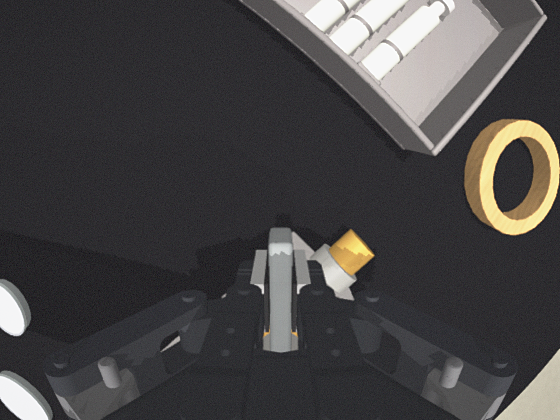

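Call:
{"fn": "apply_moves", "kwargs": {"increments": [{"tx": 0,"ty": 0,"tz": 0,"wx": 0,"wy": 0,"wz": 0},{"tx": 0,"ty": 0,"tz": 0,"wx": 0,"wy": 0,"wz": 0},{"tx": 0,"ty": 0,"tz": 0,"wx": 0,"wy": 0,"wz": 0},{"tx": 0,"ty": 0,"tz": 0,"wx": 0,"wy": 0,"wz": 0},{"tx": 0,"ty": 0,"tz": 0,"wx": 0,"wy": 0,"wz": 0},{"tx": 0,"ty": 0,"tz": 0.015,"wx": 0,"wy": 0,"wz": 0},{"tx": 0,"ty": 0,"tz": 0.03,"wx": 0,"wy": 0,"wz": 0},{"tx": 0,"ty": 0,"tz": 0.04,"wx": 0,"wy": 0,"wz": 0},{"tx": -0.02,"ty": -0.02,"tz": 0.04,"wx": 0,"wy": 0,"wz": 0},{"tx": -0.03,"ty": -0.03,"tz": 0.02,"wx": 0,"wy": 0,"wz": 0}], "fingers": -0.2}}

```text
time: 72.25
ee_pos: [0.5346, 0.1683, 0.2133]
orientation: [3.139, 0.0, 0.542]
wrist_force: [0.6, -0.7, 0.2]
opening: 0.0339
```

Call:
{"fn": "apply_moves", "kwargs": {"increments": [{"tx": -0.05,"ty": -0.03,"tz": 0.01,"wx": 0,"wy": 0,"wz": 0},{"tx": -0.05,"ty": -0.03,"tz": 0.01,"wx": 0,"wy": 0,"wz": 0},{"tx": -0.05,"ty": -0.03,"tz": 0,"wx": 0,"wy": 0,"wz": 0},{"tx": -0.04,"ty": -0.03,"tz": 0,"wx": 0,"wy": 0,"wz": 0},{"tx": -0.02,"ty": -0.01,"tz": 0,"wx": 0,"wy": 0,"wz": 0},{"tx": 0,"ty": 0,"tz": 0,"wx": 0,"wy": 0,"wz": 0},{"tx": 0,"ty": 0,"tz": 0,"wx": 0,"wy": 0,"wz": 0},{"tx": 0,"ty": 0,"tz": 0,"wx": 0,"wy": 0,"wz": 0},{"tx": 0,"ty": 0,"tz": 0,"wx": 0,"wy": 0,"wz": 0},{"tx": 0,"ty": 0,"tz": 0,"wx": 0,"wy": 0,"wz": 0}]}}

```text
time: 73.5
ee_pos: [0.3202, 0.0351, 0.2445]
orientation: [3.132, -0.016, 0.542]
wrist_force: [-0.0, 0.3, 0.4]
opening: 0.0341
```

Run:
```python
from h import *
st();snap('top','t37.png');snap('scene','s37.png')
im=cv2.imread('pics/t37.png');cv2.imwrite('pics/t37c.png',cv2.resize(im[170:280,70:350],None,fx=2.8,fy=2.8,interpolation=cv2.INTER_CUBIC))
cv2.imwrite('pics/t37d.png',cv2.resize(im[175:245,165:245],None,fx=8,fy=8,interpolation=cv2.INTER_CUBIC))
```

```text
{'time': 73.5, 'q': [0.111, -0.273, -0.3761, 1.4494, -0.0019, 1.1399], 'joint_velocities': [0.0037, 0.0099, 0.0046, -0.0004, -0.0004, 0.0017], 'joint_efforts': [-0.0335, -17.8461, 35.4642, -0.1819, -0.0064, 0.0001], 'ee_pos': [0.3202, 0.0351, 0.2445], 'orientation': [3.1322, -0.0159, 0.5419], 'wrist_force': [-0.0258, 0.32, 0.447], 'ft_torque': [-0.0137, 0.049, -0.007], 'opening': 0.0341}
```

View pics/t37.png

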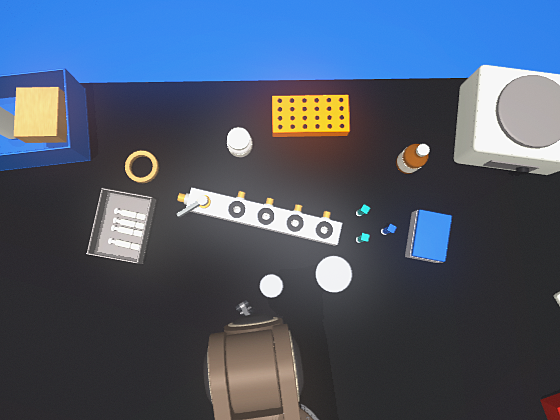

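View pics/t37d.png

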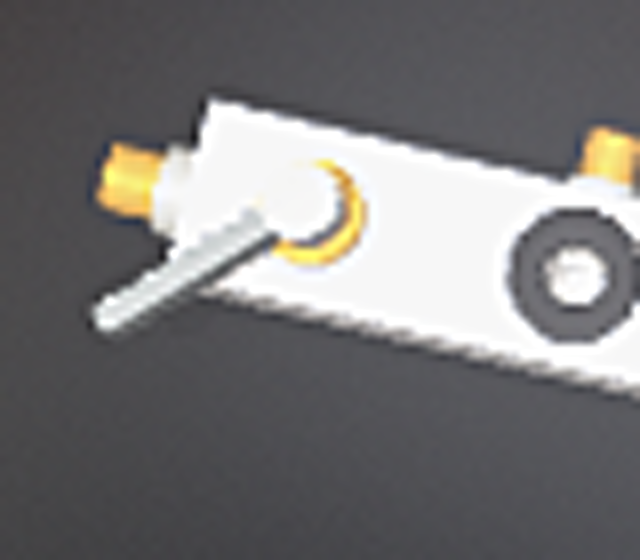

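View pics/s37.png

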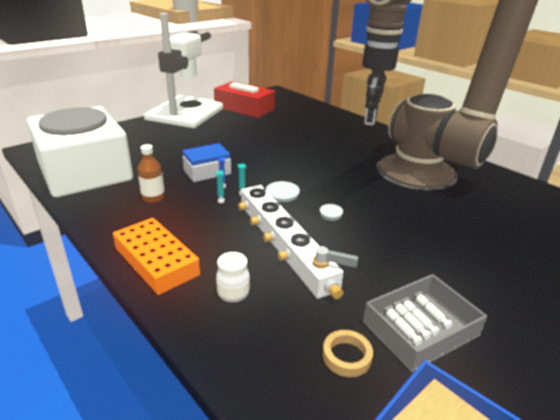

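Run:
```python
from h import *
a=pix2w('top',165+262/8,175+222/8,.085);b=pix2w('top',165+105/8,175+315/8,.085);d=b-a;print(np.degrees(np.arctan2(d[1],d[0])),'target 120.8')
print(finish_job())
```

```text
120.21290009237389 target 120.8
the job is handed in; nothing more can be done
None
```

The job is done and handed in: all four spent tubes are in the grey tray and the valve is half open. It took about 74 s of the 210 s allowed.

- **Valve shut:** I turned the lever against its stop with all four tubes still in place. It stayed shut until the last tube was in the tray.
- **Tubes:** For tubes 4, 3, 2 and 1 in turn, I pressed the ring fully down, gripped the tube while holding the ring, and drew it straight up. None showed any locked resistance. All four now lie flat in the tray.
- **Tray:** It was knocked about 4 cm aside during the run. I measured its new position from the pictures before placing the first tube.
- **Valve half open:** The last top-camera picture gives the lever direction as 120.2°, against a target of 120.8°. The gripper's yaw before release gave 120.9°, and its position gave 121.5°. All three are within about 1° of 45° open.
- **Bench:** The last pictures show all ports empty, the bystanders and look-alikes where they were, and the arm clear of everything.

I saw no grip slackening at any point. Early measurements from the wrist and top cameras disagreed by 3 to 4 mm, so I set each tube position from close wrist-camera views before pressing.

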